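# Refit the retaining ring on the sugar dispenser's lever post

### The job

Refit the retaining ring on the lever post of the sugar-cube dispenser: take the circlip pliers from their wooden block, spread the ring with them just wide enough to pass, slide it down over the post and gently press the sprung washer under it down until the ring can close into the groove. Let the ring close there so that it holds the washer down by itself, then stand the pliers back upright in their block. Do not overstretch the ring, do not handle it with the fingers, and leave the other things where they are.

Things in the scene. Friction and masses are not known exactly. Their poses are not given: they have to be found in the camera images.
- pliers_grip (a point): Where to grip the circlip pliers: midway between their two black handles (each 15 mm wide along x, 7 mm thick), 140 mm above the tip ends. z up along the pliers, handles close along y. Released, jaw angle 0, they measure 54 mm over the outer faces here, 66 mm at their top ends 34 mm higher, and are parallel when squeezed to about 28 mm. Finger guards stand out 37 mm below. Half a turn about z changes nothing
- pliers_tips (a point): Point on the pliers' axis at the tip ends, axes as pliers_grip. Each jaw ends in an upright round pin, 4 mm thick and 4 mm long, under a flat shoulder (7 mm along x, 8.5 mm along y) that reaches outward over the ring's ends. Released, the pins stand side by side, 9 mm over both; squeezing the handles parts them along y
- jaw_a (a joint): swing of each pliers jaw, rad (both move alike): 0 released, grows as the handles are squeezed; pivot 70 mm above the tip ends, 70 mm below pliers_grip; stop at 0.32. The return spring pushes each handle with 10 N at 0 and 16 N at 0.24; a spread ring adds up to 12 N
- pliers: the pliers, 170 mm tall, 0.16 kg, standing tips down in a wooden block; origin and axes as point pliers_tips. The steel joint, 36 mm along y by 22 mm along x, has its underside 60 mm above the tip ends and rests with it on the block
- ring: Dark steel horseshoe-shaped retaining ring, flat on the worktop: 4 mm thick, bore 24.4 mm, body 35 mm across, 47 mm from back to ends, 0.03 kg. Origin: centre of the bore on the underside; x points out through the gap between the ends, z up. Pins lowered into the gap and spread drop each into the V notch of its end, the shoulders bear on the ring's top; so held it can be lifted and pushed
- ring_gap (a point): middle of the ring's gap between the two V notches, 24.5 mm from the bore's centre along the ring's x, half-way up its thickness; axes as the ring. Gap 15.2 mm wide between the notches' mouths; each pin travels about 6 mm (jaw angle 0.08) before they begin to spread the ring
- ring_a (a joint): opening of one end of the ring, rad, 0 closed; springs shut by itself. It just passes the post at 0.19, has about 1 mm to spare at 0.26 (pliers' jaw angle then 0.24, handles squeezed to about 20 mm) and is overstretched above 0.38. While it is open, the post's axis fits best 3 mm from the bore's centre towards the gap
- ring_b (a joint): opening of the ring's other end, rad, same values. As the ring closes into the groove its gap moves about 4 mm farther out from the post; it helps to let the pliers follow it outwards while they let go
- dispenser: Fixed sugar-cube dispenser: aluminium base plate 176 x 90 x 12 mm with an upright steel post at one end and, 92 mm along its x, a clear square hopper 52 mm wide and 136 mm tall. Origin on the post's axis at the worktop
- post_top (a point): Middle of the top of the steel post, 50 mm above the worktop. Downwards: a 3 mm lead-in from 23 to 28 mm diameter, a 28 mm land 5.5 mm tall, then the groove (24 mm diameter, 5.5 mm wide, from 8.5 to 14 mm below the top). A sprung flat steel washer, 52 mm diameter, sits round the post over the groove, its top face 7 mm below the post's top
- washer: Origin: middle of the sprung washer's top face (free, 43 mm above the worktop). It gives up to 7 mm downwards, to a hard stop level with the groove's lower side, and pushes back with 3 N at first, 9 N at 5.5 mm and 11 N at the stop; over 25 N bends it. Only with the washer pressed 5.5 to 7 mm can a ring lying on it close into the groove; seated, the ring keeps it down by about 5.5 mm
- lever (a joint): the dispenser's flat lever below the washer, rad; swings sideways, black knob 78 mm from the post's axis, 36 mm high; need not be moved
- stand_slot (a point): Middle of the slot's mouth in the top of the fixed wooden block of the pliers, 66 mm above the worktop. Slot 64 mm along y, 14 mm along x, 62 mm deep; the jaws are 8 mm thick along x and 22 mm wide released. The standing pliers have their y along the slot's y and their tip ends 60 mm below this point
- moka: eight-sided aluminium moka pot, 170 mm tall; leave it
- cup_a: handleless white cup, 74 mm wide, 62 mm tall; leave it
- cup_b: the other such cup; leave it
- spoon: steel spoon, 140 mm; leave it
- diffuser: round steel heat diffuser plate, 124 mm, handle folded over it; leave it
- cube_a: sugar cube, 17 mm; leave it
- cube_b: sugar cube, 17 mm; leave it
There are look-alikes about, which are no part of the job. Leave any turquoise or yellow look-alike of the pliers alone.

How it is judged:
By the outcome, as a careful person would: the job done as asked, in the order asked, and still so for the second after the job is handed in, with the robot touching nothing.
It also fails if it takes over 69 s, if anything falls off the work surface, if the arm or the gripper's body presses on something with over 40 N, if the wrist force passes 120 N, or if a joint passes its speed limit or range.

### The arm

A 6-joint arm with a two-finger parallel gripper is mounted at the origin on the work surface. World frame = base frame: x ahead of the robot, y to its left, z up, the work surface at z = 0. Lengths are in mm, angles in degrees, forces in N, time in s.
With the tool pointing down it reaches from about 350 to 850 mm from the base axis. Payload 8.1 kg.
Tool frame: the origin (TCP) lies between the finger pads; the fingertips stand 22 mm ahead of it and the grasp point (between the pads) lies 3 mm ahead of it; z points along the fingers, y is the line along which they close (so a half turn about z gives the same grasp; the last joint's range is limited). The gripper opens to 85 mm and grips with 20 to 120 N. Pads are 22 mm wide; open, the fingers measure 114 mm over their backs; the gripper's body (76 mm by 85 mm) begins 54 mm behind the grasp point. The pads swing forward as they close: fully open they stand 13 mm farther back than shut.
Start: joints at [70.336, 7.471, 85.268, -0, 87.261, -4.893], TCP at [152.95, 580.182, 219.792] pointing down, gripper open.
Joint ranges: [-169.43, 169.43], [-51.17, 129.36], [1.28, 143.12], [-76.62, 256.62], [0, 156.53], [-152.29, 152.29]. Speed limits (degrees/s): [136.94, 136.94, 159.86, 180, 180, 180].

### API

Orientations are given as [roll, pitch, yaw] about the fixed x, y, z axes, in that order (R = Rz(yaw) Ry(pitch) Rx(roll)).
In Python, from bench import sense, snapshot, calibration, hand_in gives the robot as it stands.
- The arm moves only by the shell command python3 -m crank 'ROWS' [FORCE]. ROWS is JSON, a list of rows, each a list of 5 numbers: the shift along the tool's x, y, z in cm, then the turn about the tool's z in rad, then the finger opening in cm, from 0 to 8.54. A call has 1 to 20 rows; each row is the pose to reach, as a shift and turn from the pose commanded when the call began, along the tool's axes at that moment; what a row does not reach only later rows make up. A row lasts 1/10 s, in which the tool goes at most 50 mm and 8.59 degrees, less where a joint would pass 70% of its speed; a pose out of reach is approached as far as the arm can. A call with a gripper value outside its range is refused whole. The fingers move at their own pace and stop on an object; FORCE is the grip in N (left out, the last holds). Time passes only in rows, so rows that repeat a pose let the fingers close. It gives the time, the measured TCP pose, the force, the opening and the grip force at its end, in the units of the state.
- sense(): the state, without advancing time (a new reading comes with each control period).
- snapshot(name): name is "scene" or "top" or "wrist"; returns (picture, depth): 384x512x3 uint8, red, green, blue; 384x512 float32, mm along the optical axis (not along the pixel's ray), 0 where there is no reading.
- calibration(name): a dict with "fovy" (degrees; the focal length in pixels is half the picture's height over the tangent of half this angle, whatever the lens; pixels are square), "cx", "cy" (the principal point, pixels), "rvec" (rotation vector, rad) and "tvec" (3), from world to camera coordinates, as OpenCV has them; the wrist camera has in their place "tool_from_camera" (4x4, takes a point from camera to tool coordinates, whose origin is the TCP and whose axes are the flange's). Camera axes: x right, y down, z forward; pixel columns grow to the right and rows downward; lengths in mm; the calibration is good to about 2 mm. A picture is of the moment at which its call begins: read the wrist's pose just before it. calibration takes no time and is no camera call.
- hand_in(): hands the job in; it is judged then, once.
The state is a dict: "time": time; "joint_pos": joint angles; "qd": joint speeds; "joint_efforts": joint torques, N m; "tool_pos": TCP position; "tcp_rot": TCP orientation; "ft_force": force on the tool from outside, world axes, zero at the start; "wrist_torque": the same for the moment, N m; "finger_gap": finger opening in mm; "grip_force": force on a finger pad.
Only numpy, scipy, OpenCV 4.12 (cv2) and the standard library are available. Lean on these libraries where they do the work, as an engineer would, in place of code of your own. Each camera call takes 0.05 s, during which the arm holds its last target. There are 200 camera calls.

## Working session

There is one attempt and no reset: what is moved stays moved. The work goes in short steps, Python scripts to look and compute and a shell command to move; the robot and the scene stay as the last step left them, time stands still between calls to the robot, and variables do not carry over. Pictures are saved under pics/ and viewed, at most 10 in all, crops included, and the job is handed in when it is done.

```bash
ls; mkdir -p pics; cat > h.py <<'E'
import numpy as np, cv2
from bench import sense, snapshot, calibration
from scipy.spatial.transform import Rotation as R
def K(name):
    c=calibration(name); f=192/np.tan(np.radians(c["fovy"])/2); return f,c["cx"],c["cy"],c
def tool(s=None):
    s=s or sense(); T=np.eye(4); T[:3,:3]=R.from_euler('xyz',s["tcp_rot"],degrees=True).as_matrix(); T[:3,3]=s["tool_pos"]; return T
def w2c(name,T=None):
    c=K(name)[3]
    if name=="wrist": return np.linalg.inv((tool() if T is None else T)@np.array(c["tool_from_camera"]))
    M=np.eye(4); M[:3,:3]=cv2.Rodrigues(np.array(c["rvec"],float))[0]; M[:3,3]=np.ravel(c["tvec"]); return M
def px2w(name,u,v,d,T=None):
    f,cx,cy,_=K(name); p=np.array([(u-cx)/f*d,(v-cy)/f*d,d,1]); return (np.linalg.inv(w2c(name,T))@p)[:3]
def ray(name,u,v,z,T=None):
    # intersect ray with plane z
    a=np.linalg.inv(w2c(name,T))[:3,3]; b=px2w(name,u,v,100,T); t=(z-a[2])/(b[2]-a[2]); return a+t*(b-a)
def tri(obs):
    # obs: (name,u,v,T): least-squares ray intersection
    A=np.zeros((3,3)); B=np.zeros(3)
    for n,u,v,T in obs:
        a=np.linalg.inv(w2c(n,T))[:3,3]; d=px2w(n,u,v,100,T)-a; d/=np.linalg.norm(d); P=np.eye(3)-np.outer(d,d); A+=P; B+=P@a
    return np.linalg.solve(A,B)
def proj(name,p,T=None):
    f,cx,cy,_=K(name); q=w2c(name,T)@np.append(p,1); return q[0]/q[2]*f+cx,q[1]/q[2]*f+cy
def snap(name,tag):
    s=sense(); im,d=snapshot(name); cv2.imwrite(f"pics/{tag}.png",im[:,:,::-1]); np.savez(f"pics/{tag}.npz",im=im,d=d,T=tool(s)); return im,d,tool(s)
E
python3 - <<'E'
from h import *
a=snap("top","top0")[0]; b=snap("scene","scene0")[0]
cv2.imwrite("pics/t0.png",cv2.resize(a[:,:,::-1],(800,600),interpolation=3)); cv2.imwrite("pics/s0.png",cv2.resize(b[:,:,::-1],(800,600),interpolation=3))
s=sense(); print(s)
for n in("top","scene","wrist"): print(K(n)); 
print(np.linalg.inv(w2c("top")),np.linalg.inv(w2c("scene")))
E
```

```text
pics
{'time': 0.1, 'joint_pos': array([ 7.03358899e+01,  7.51028726e+00,  8.53242343e+01,  6.38711171e-04,
        8.72630200e+01, -4.89299996e+00]), 'qd': array([-0.03182415, -0.04240973, -0.12480026, -0.01180156,  0.01105166,
        0.04846386]), 'joint_efforts': array([ 1.20037203e-03, -5.70949960e+01, -5.01940835e+01, -1.95720713e-04,
        8.33195052e-03,  1.31735962e-05]), 'tool_pos': array([152.7696078 , 579.67709446, 218.84306269]), 'tcp_rot': array([-1.79902868e+02, -8.95542806e-03,  1.65228851e+02]), 'ft_force': array([0.18230141, 0.93221412, 0.1129504 ]), 'wrist_torque': array([ 0.01097047,  0.01206489, -0.00606805]), 'grip_force': 0.0, 'finger_gap': 85.68259085380771}
(np.float64(411.2435870927734), 249.60058612226257, 198.96439691324005, {'fovy': 50.05353809959041, 'cx': 249.60058612226257, 'cy': 198.96439691324005, 'rvec': array([ 2.14314656, -2.1657522 ,  0.11205406]), 'tvec': array([  -2.70489206,  572.53814853, 1447.97777113])})
(np.float64(493.58833153787725), 252.9614631623283, 193.06599591535624, {'fovy': 42.51088852408479, 'cx': 252.9614631623283, 'cy': 193.06
[... 483 characters left out ...]
.03580140e-04, -2.61927501e-01,  9.65087547e-01,
        -1.53751788e+02],
       [ 0.00000000e+00,  0.00000000e+00,  0.00000000e+00,
         1.00000000e+00]])})
[[-9.65941697e-03 -9.93053594e-01  1.17265743e-01  3.98736749e+02]
 [-9.99853161e-01  1.12518038e-02  1.29248798e-02 -2.78615204e+01]
 [-1.41545495e-02 -1.17123677e-01 -9.93016462e-01  1.50488525e+03]
 [ 0.00000000e+00  0.00000000e+00  0.00000000e+00  1.00000000e+00]] [[-7.26303340e-01  5.21830032e-01 -4.47411305e-01  1.18489753e+03]
 [ 6.87370712e-01  5.49271218e-01 -4.75207989e-01  6.51100551e+02]
 [-2.22764779e-03 -6.52682577e-01 -7.57628201e-01  1.18149405e+03]
 [ 0.00000000e+00  0.00000000e+00  0.00000000e+00  1.00000000e+00]]
```

View pics/t0.png

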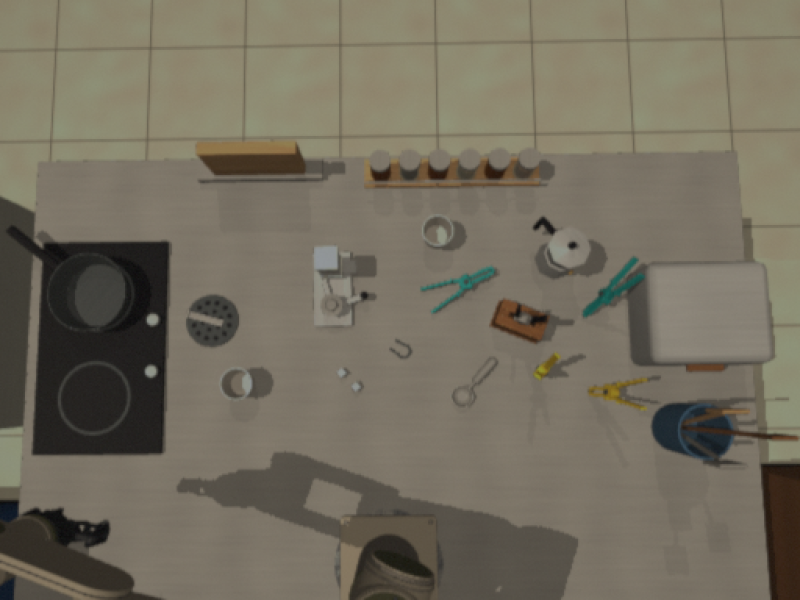

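View pics/s0.png

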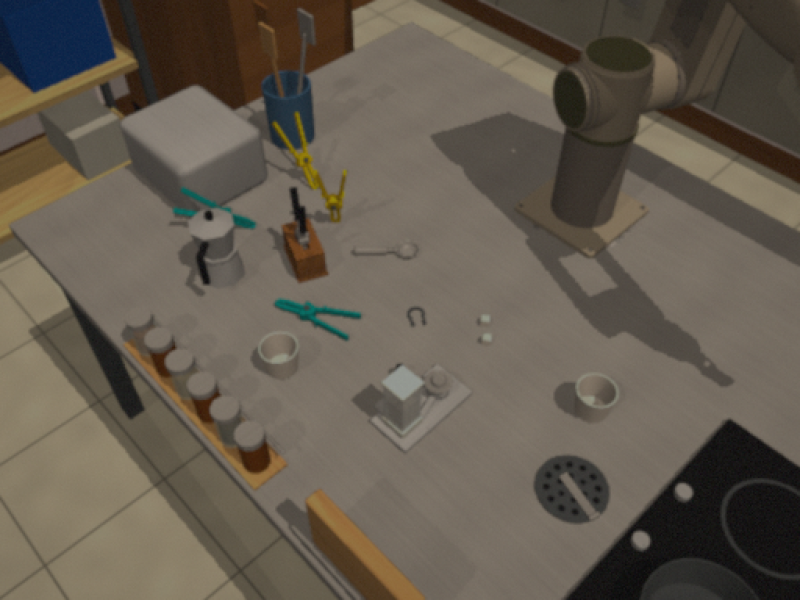

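Top view (800×600): the block with black-handled pliers is at about (520,320), the ring at (401,348) with its gap towards lower left, and the post at (332,303). The dispenser's hopper is at (327,258) and the lever knob at (364,296). The scene view agrees: pliers (298,225), ring (417,316), post (438,380).

```bash
python3 - <<'E'
from h import *
D=np.load("pics/top0.npz"); d=D["d"]; im=D["im"]
for n,u,v in [("pliers",520,318),("block",500,325),("ring",401,348),("post",332,303),("hop",327,258),("knob",364,296)]:
    u/=1.5625; v/=1.5625; q=np.median(d[int(v)-1:int(v)+2,int(u)-1:int(u)+2]); print(n,px2w("top",u,v,q).round(), ray("top",u,v,2).round())
E
```

```text
pliers [ 547. -296.   92.] [ 556. -313.    2.]
block [ 536. -259.   43.] [ 540. -266.    2.]
ring [489. -33.   0.] [489. -33.   2.]
post [590. 123.  52.] [597. 129.   2.]
hop [677. 125. 138.] [705. 141.   2.]
knob [608.  51.  35.] [612.  53.   2.]
```

```bash
python3 -m crank '[[-5.12,-4.23,0,0,8.5],[-51.2,-42.3,0,0,8.5],[-51.2,-42.3,0,0,8.5],[-51.2,-42.3,0,0,8.5],[-51.2,-42.3,0,0,8.5],[-51.2,-42.3,0,0,8.5],[-51.2,-42.3,0,0,8.5],[-51.2,-42.3,0,0,8.5],[-51.2,-42.3,0,0,8.5],[-51.2,-42.3,0,0,8.5],[-51.2,-42.3,2,0,8.5],[-51.2,-42.3,4,0,8.5],[-51.2,-42.3,7,0,8.5],[-51.2,-42.3,7,0,8.5],[-51.2,-42.3,7,0,8.5],[-51.2,-42.3,7,0,8.5],[-51.2,-42.3,7,0,8.5]]' 
python3 - <<'E'
from h import *
im,d,T=snap("wrist","w1"); print(T.round(2)); print(sense()["time"],sense()["qd"].round(1))
for n,p in [("ring",(489,-33,2)),("post",(590,123,50))]:print(n,proj("wrist",p,T))
cv2.imwrite("pics/w1b.png",cv2.resize(im[:,:,::-1],(800,600),interpolation=3))
E
```

```text
time: 1.8
tool_pos: [540.2, 41.3, 150.5]
tcp_rot: [180.0, 0.0, 165.3]
ft_force: [0.2, 0.2, 0.4]
finger_gap: 84.8
grip_force: 0.0
[[-9.7000e-01  2.5000e-01  0.0000e+00  5.4023e+02]
 [ 2.5000e-01  9.7000e-01  0.0000e+00  4.1330e+01]
 [-0.0000e+00  0.0000e+00 -1.0000e+00  1.5051e+02]
 [ 0.0000e+00  0.0000e+00  0.0000e+00  1.0000e+00]]
1.85 [ 0.4 -0.4 -0.2 -0.2 -0.3 -0.2]
ring (np.float64(180.96271549804496), np.float64(150.2511456786875))
post (np.float64(351.8997172142176), np.float64(215.457994107077))
```

View pics/w1b.png

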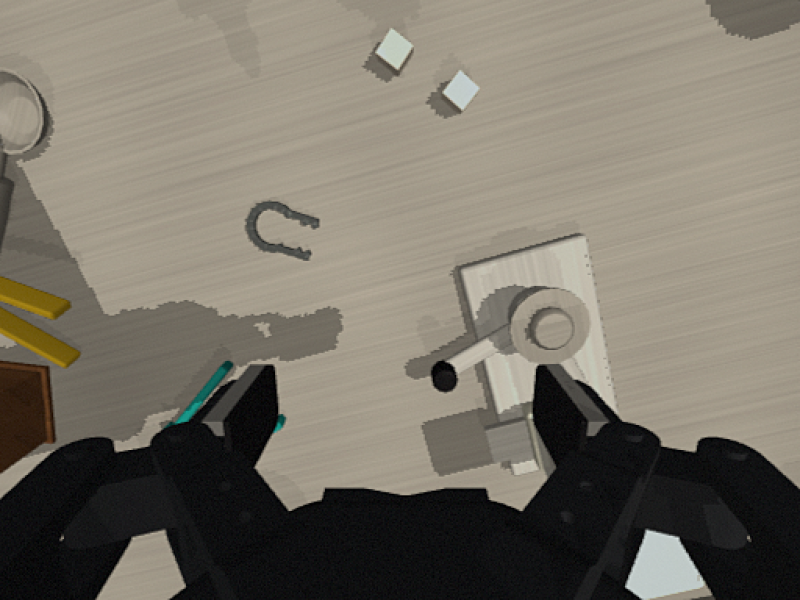

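```bash
python3 -m crank '[[-0.5,-5,-3,0,8.5],[-1,-10,-6,0,8.5],[-1.1,-12,-6,0,8.5],[-1.1,-12,-6,0,8.5],[-1.1,-12,-6,0,8.5],[-1.1,-12,-6,0,8.5]]' >/dev/null
python3 -c "
from h import *
snap('wrist','w2')"
python3 -m crank '[[0,-5,-3,0,8.5],[0,-10,-3,0,8.5],[0,-15,-3,0,8.5],[0,-20,-3,0,8.5],[-1,-20,-3,0,8.5],[-1,-20,-3,0,8.5],[-1,-20,-3,0,8.5],[-1,-20,-3,0,8.5]]'
cat > an.py <<'E'
from h import *
import sys
def ringpost(tag):
    D=np.load(f"pics/{tag}.npz"); im,d,T=D["im"].astype(int),D["d"],D["T"]
    f,cx,cy,_=K("wrist"); vv,uu=np.mgrid[:384,:512]
    P=np.stack([(uu-cx)/f*d,(vv-cy)/f*d,d,np.ones_like(d)],-1)@np.linalg.inv(w2c("wrist",T)).T
    P=P[...,:3]
    m=(im.max(-1)<95)&(abs(P[...,0]-489)<60)&(abs(P[...,1]+33)<60)&(P[...,2]<12)&(d>0)
    n,l,st,_=cv2.connectedComponentsWithStats(m.astype(np.uint8)); 
    if n>1:
        k=1+np.argmax(st[1:,4]); ys,xs=np.nonzero(l==k)
        q=np.array([ray("wrist",x,y,3.0,T)[:2] for x,y in zip(xs,ys)]); print(tag,"ring px",len(q),st[k],"depth z",np.median(P[ys,xs,2]))
        r=cv2.minAreaRect(q.astype(np.float32)); print(r); print("mean",q.mean(0))
    m=(abs(P[...,0]-590)<40)&(abs(P[...,1]-123)<40)&(abs(P[...,2]-50)<3)&(d>0)
    q=P[m]; 
    if len(q): print("post",len(q),q.mean(0),cv2.minEnclosingCircle(q[:,:2].astype(np.float32)))
    m=(abs(P[...,0]-590)<50)&(abs(P[...,1]-123)<50)&(abs(P[...,2]-43)<2)&(d>0)
    q=P[m]; 
    if len(q): print("washer",len(q),np.median(q[:,2]),cv2.minEnclosingCircle(q[:,:2].astype(np.float32)))
for t in sys.argv[1:]: ringpost(t)
E
python3 an.py w1 w2
python3 - <<'E'
from h import *
im,d,T=snap("wrist","w3"); print(T.round(2))
a=np.load("pics/w1.npz")["im"][110:180,140:220]; b=np.load("pics/w2.npz")["im"]
cv2.imwrite("pics/w3b.png",np.hstack([cv2.resize(im[:,:,::-1],(512,384)),cv2.resize(a[:,:,::-1],(280,245),interpolation=3) if 0 else np.vstack([cv2.resize(a[:,:,::-1],(280,245),interpolation=3),np.zeros((139,280,3),np.uint8)])]))
E
```

```text
time: 3.3
tool_pos: [479.3, -272.4, 239.4]
tcp_rot: [180.0, -0.0, 165.4]
ft_force: [-0.4, -0.2, 0.7]
finger_gap: 84.9
grip_force: 0.0
w1 ring px 510 [157 129  47  38 510] depth z 3.607225572478569
((484.5555114746094, -33.55826950073242), (48.24787139892578, 35.5432243347168), 56.822113037109375)
mean [483.47990992 -35.40561034]
post 542 [585.87706902 125.55948115  49.26258213] ((586.70361328125, 125.89635467529297), 13.673360824584961)
washer 1371 42.63924469465576 ((586.7936401367188, 126.22728729248047), 26.034364700317383)
w2 ring px 319 [266 119  39  31 319] depth z 3.5897897228904867
((484.45556640625, -33.964988708496094), (47.20993423461914, 33.66238021850586), 55.24301528930664)
mean [483.2850715  -35.21933233]
post 388 [585.69099234 124.81309346  49.33641318] ((585.9276733398438, 125.25662231445312), 13.700103759765625)
washer 978 42.614052296874405 ((586.6468505859375, 126.35205841064453), 26.257585525512695)
[[-9.7000e-01  2.5000e-01 -0.0000e+00  4.7927e+02]
 [ 2.5000e-01  9.7000e-01  0.0000e+00 -2.7238e+02]
 [ 0.0000e+00  0.0000e+00 -1.0000e+00  2.3943e+02]
 [ 0.0000e+00  0.0000e+00  0.0000e+00  1.0000e+00]]
```

View pics/w3b.png

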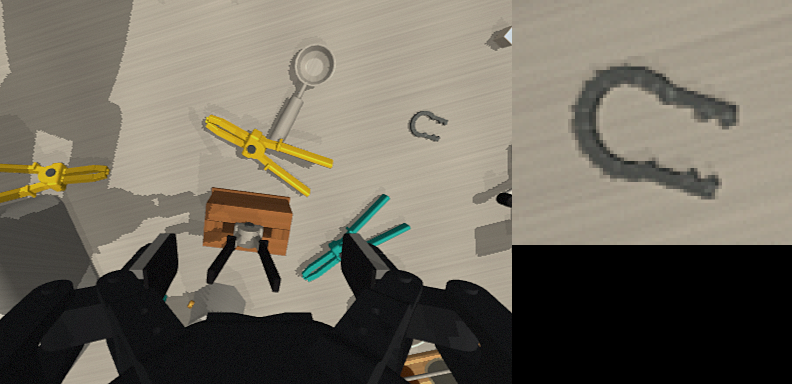

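The wrist view shows the block at (205–292,188–255), with the handles' top ends at about (212,281) and (276,288), turned about 5–6° clockwise from the tool's y. The crop shows the ring with its gap to the right.

```bash
cat > pl.py <<'E'
from h import *
import sys
D=np.load(f"pics/{sys.argv[1]}.npz"); im,d,T=D["im"].astype(int),D["d"],D["T"]
f,cx,cy,_=K("wrist"); vv,uu=np.mgrid[:384,:512]
P=(np.stack([(uu-cx)/f*d,(vv-cy)/f*d,d,np.ones_like(d)],-1)@np.linalg.inv(w2c("wrist",T)).T)[...,:3]
b=(uu>190)&(uu<305)&(vv>180)&(vv<300)&(d>0)
t=T[:3,:3]
for lo,hi in [(168,173),(173,181)]:
    m=b&(P[...,2]>lo)&(P[...,2]<hi)&(im.max(-1)<70); q=P[m]
    if len(q)<6: print(lo,len(q)); continue
    y=q@t[:,1]; y0=(y.min()+y.max())/2; A=q[y<y0]; B=q[y>y0]
    a,c=[((X.min(0)+X.max(0))/2) for X in (A,B)]
    print(lo,hi,len(A),len(B),a.round(1),c.round(1),"mid",((a+c)/2).round(1),"ang",np.degrees(np.arctan2(*(c-a)[[1,0]])).round(1), "span",y.max()-y.min())
m=b&(abs(P[...,2]-66)<4)&(im[...,0]>im[...,2]+30); q=P[m][:,:2].astype(np.float32)
print("blocktop",len(q),cv2.minAreaRect(q),np.median(P[m][:,2]))
m=b&(P[...,2]>80)&(P[...,2]<92); q=P[m]; print("joint top?",len(q),q.mean(0),q[:,2].max())
E
python3 pl.py w3
python3 - <<'E'
from h import *
for t in("w1","w2"):
    D=np.load(f"pics/{t}.npz"); im,d,T=D["im"].astype(int),D["d"],D["T"]
    u0,v0=proj("wrist",(484.5,-34,3),T); u0,v0=int(u0),int(v0)
    m=np.zeros((384,512),bool); m[v0-32:v0+32,u0-32:u0+32]=im[v0-32:v0+32,u0-32:u0+32].max(-1)<110
    n,l,st,_=cv2.connectedComponentsWithStats(m.astype(np.uint8)); k=1+np.argmax(st[1:,4]); ys,xs=np.nonzero(l==k)
    q=np.array([ray("wrist",x,y,3.0,T)[:2] for x,y in zip(xs,ys)])
    w,V=np.linalg.eigh(np.cov(q.T)); a=V[:,1]; a=a*np.sign(a[1]); s=(q-q.mean(0))@a; c=(q-q.mean(0))@np.array([-a[1],a[0]])
    ang=np.degrees(np.arctan2(a[1],a[0]))
    # centre: back edge + 17.5
    mid=(np.percentile(c,.5)+np.percentile(c,99.5))/2
    ctr=q.mean(0)+a*(s.min()+17.5)+mid*np.array([-a[1],a[0]])
    print(t,ang,s.max()-s.min(),c.max()-c.min(),"skew",(c**3).mean(),"ctr",ctr,"gap",ctr+24.5*a, q.mean(0))
E
```

```text
168 173 36 38 [ 535.5 -327.4  170.5] [ 557.  -278.2  170.5] mid [ 546.2 -302.8  170.5] ang 66.4 span 61.34958322983512
173 181 138 126 [ 536.4 -330.6  176.5] [ 558.5 -277.3  176.5] mid [ 547.4 -304.   176.5] ang 67.5 span 65.07877857421695
blocktop 2641 ((546.5991821289062, -305.42706298828125), (110.15706634521484, 60.85589599609375), 67.716552734375) 65.49915853418406
joint top? 228 [ 542.85446986 -302.22816868   87.96443368] 91.99647200054102
w1 60.45511371917108 49.1058159575317 35.67212261606436 skew -67.95911393939839 ctr [481.09127378 -39.20334358] gap [493.17235258 -17.88908697] [483.79345408 -34.75475846]
w2 59.18541693879586 48.25439393318983 34.40266556285964 skew -31.809419487261792 ctr [481.09663161 -39.49997885] gap [493.64703769 -18.45865505] [483.71019432 -35.31640101]
```

```bash
python3 -m crank '[[-4,-0.8,0,0.136,8.5],[-7.35,-1.38,0,0.136,8.5],[-7.35,-1.38,0,0.136,8.5],[-7.35,-1.38,3,0.136,8.5],[-7.35,-1.38,6,0.136,8.5],[-7.35,-1.38,8,0.136,8.5],[-7.35,-1.38,9.04,0.136,8.5],[-7.35,-1.38,9.04,0.136,8.5],[-7.35,-1.38,9.04,0.136,8.5]]' 40
python3 -m crank '[[0,0,0,0,7],[0,0,0,0,6.2],[0,0,0,0,5.7],[0,0,0,0,5.5],[0,0,0,0,5.3],[0,0,0,0,5.2],[0,0,0,0,5.1],[0,0,0,0,5.0],[0,0,0,0,5.0],[0,0,0,0,5.0],[0,0,0,0,5.0]]' 40; python3 -c "
from h import *
s=sense();print(s)"
```

```text
time: 4.25
tool_pos: [547.0, -306.1, 150.8]
tcp_rot: [-180.0, 0.1, 157.5]
ft_force: [-0.1, 1.1, 0.6]
finger_gap: 85.0
grip_force: 0.0
time: 5.35
tool_pos: [549.0, -307.5, 154.3]
tcp_rot: [-179.9, 0.4, 157.4]
ft_force: [-0.3, 1.9, 14.5]
finger_gap: 50.4
grip_force: 9.8
{'time': 5.35, 'joint_pos': array([-3.39414282e+01,  1.36287184e+01,  8.52463523e+01,  3.36411266e-02,
        8.06851162e+01, -1.01391543e+02]), 'qd': array([ 0.09995394, -0.02187658,  0.07239313, -0.00382961,  0.01263432,
        0.05069422]), 'joint_efforts': array([-1.03518516e+00, -5.28994596e+01, -4.21645975e+01, -5.65196536e-01,
       -4.79333773e-01, -1.94171393e-03]), 'tool_pos': array([ 548.98139788, -307.49800817,  154.27710377]), 'tcp_rot': array([-179.94571449,    0.43771235,  157.44500449]), 'ft_force': array([-0.28697145,  1.92912125, 14.52335376]), 'wrist_torque': array([0.27108414, 0.03640035, 0.03320238]), 'grip_force': 9.76650201017037, 'finger_gap': 50.40991943550726}
```

```bash
python3 -m crank '[[0,0,-0.5,0,5.0],[0,0,-1,0,5.0],[0,0,-2,0,5.0],[0,0,-4,0,5.0],[0,0,-6.5,0,5.0],[0,0,-9,0,5.0],[0,0,-10,0,5.0],[0,0,-10,0,5.0],[0,0,-10,0,5.0]]' 40
python3 - <<'E'
from h import *
im,d,T=snap("wrist","w4")
cv2.imwrite("pics/w4b.png",cv2.resize(im[:,:,::-1],(800,600),interpolation=3))
E
```

```text
time: 6.25
tool_pos: [546.1, -306.1, 248.3]
tcp_rot: [180.0, -0.1, 157.4]
ft_force: [-0.6, 0.1, -1.5]
finger_gap: 50.4
grip_force: 7.9
```

View pics/w4b.png

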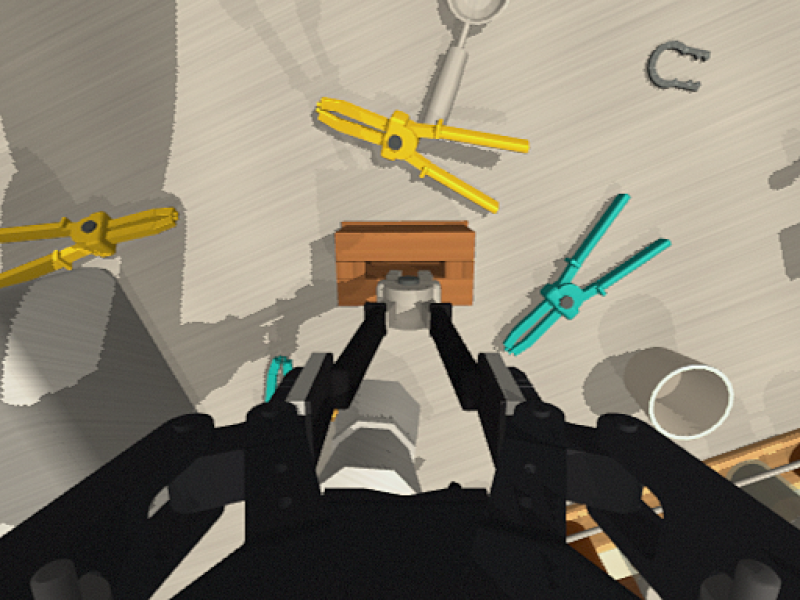

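The pliers are out of the block: joint at (408,300), tips at about (410,275), block behind. Next I turn them and bring them over the ring.

```bash
python3 -m crank '[[1,1.5,0,0.1,5.0],[4,6,0,0.24,5.0],[7,10.5,0,0.38,5.0],[10,15,0,0.52,5.0],[13,19.5,0,0.66,5.0],[15.9,24.5,0,0.8,5.1],[15.9,24.5,0,0.94,5.1],[15.9,24.5,0,1.08,5.1],[15.9,24.5,0,1.22,5.15],[15.9,24.5,1,1.36,5.15],[15.9,24.5,3,1.5,5.15],[15.9,24.5,5,1.64,5.2],[15.9,24.5,6,1.7,5.2],[15.9,24.5,6,1.7,5.2],[15.9,24.5,6,1.7,5.2]]' 40
python3 - <<'E'
from h import *
im,d,T=snap("wrist","w5")
print([proj("wrist",(T@np.array([0,y,z,1]))[:3],T) for y,z in((0,148),(-5,148),(5,148),(0,78))])
c=im[130:270,170:350]
cv2.imwrite("pics/w5b.png",cv2.resize(c[:,:,::-1],(771,600),interpolation=3))
E
```

```text
time: 7.8
tool_pos: [493.0, -18.9, 188.5]
tcp_rot: [-179.9, 0.0, 60.2]
ft_force: [0.7, -0.3, -1.4]
finger_gap: 51.8
grip_force: 7.8
[(np.float64(259.1569607411992), np.float64(178.0941670829376)), (np.float64(254.70221788344168), np.float64(178.09064262012066)), (np.float64(263.6118197402299), np.float64(178.09769163764213)), (np.float64(259.11032625933404), np.float64(195.3887860519444))]
```

View pics/w5b.png

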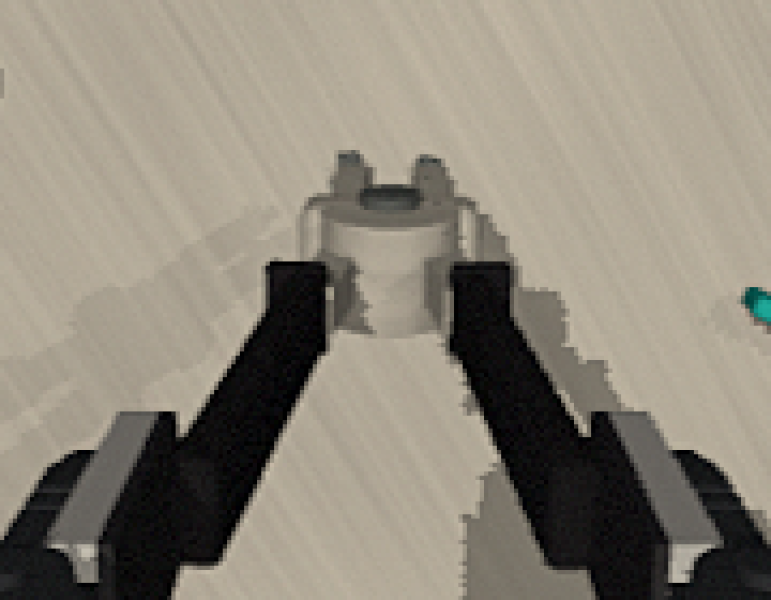

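The tips show at crop (348,155) and (428,160). The joint hides the ring, so I shift back along −x to see both, and check the pliers' pose in the hand from depth.

```bash
python3 -m crank '[[-3,0,0,0,5.2],[-6,0,0,0,5.2],[-6,0,0,0,5.2],[-6,0,0,0,5.2],[-6,0,0,0,5.2]]' 40
python3 - <<'E'
from h import *
im,d,T=snap("wrist","w6")
f,cx,cy,c=K("wrist"); vv,uu=np.mgrid[:384,:512]
Q=(np.stack([(uu-cx)/f*d,(vv-cy)/f*d,d,np.ones_like(d)],-1)@np.array(c["tool_from_camera"]).T)[...,:3]
W=Q@T[:3,:3].T+T[:3,3]
m=(abs(Q[...,0])<30)&(abs(Q[...,1])<40)&(d>0)&(W[...,2]>15)
for lo in range(30,165,10):
    k=m&(Q[...,2]>=lo)&(Q[...,2]<lo+10)
    if k.sum()>3: q=Q[k]; print(lo,k.sum(),"x",q[:,0].min().round(1),q[:,0].max().round(1),"y",q[:,1].min().round(1),q[:,1].max().round(1),"z max",q[:,2].max().round(1))
m2=m&(Q[...,2]>125); 
for r in range(150,190,2):
    k=np.nonzero(m2[r])[0]
    if len(k): print(r,k.min(),k.max(),len(k),Q[r,k[0]].round(1),Q[r,k[-1]].round(1))
cr=im[90:210,190:340]
cv2.imwrite("pics/w6b.png",cv2.resize(cr[:,:,::-1],(750,600),interpolation=3))
E
```

```text
time: 8.35
tool_pos: [464.3, -70.7, 190.0]
tcp_rot: [179.9, -0.0, 60.1]
ft_force: [0.3, 0.2, -2.7]
finger_gap: 51.9
grip_force: 7.8
30 150 x -8.1 6.3 y -17.7 19.9 z max 40.0
40 266 x -10.2 6.7 y -20.0 22.9 z max 49.9
50 104 x -12.5 6.4 y -9.7 12.0 z max 60.0
60 621 x -13.8 8.5 y -12.5 15.7 z max 70.0
70 228 x -1.8 10.8 y -15.8 19.2 z max 80.0
80 38 x 6.5 10.1 y -15.4 18.4 z max 86.7
110 11 x -1.0 -0.8 y -11.4 15.2 z max 119.9
120 24 x -3.5 -0.9 y -12.9 16.6 z max 129.9
130 28 x -2.8 -1.3 y -12.9 15.9 z max 140.0
140 16 x -4.4 -2.2 y -10.2 15.4 z max 145.1
182 249 273 16 [ -2.2 -11.1 138.1] [ -1.9  15.  137.2]
184 247 275 7 [ -2.4 -12.9 130. ] [ -1.3  16.6 125.3]
```

View pics/w6b.png

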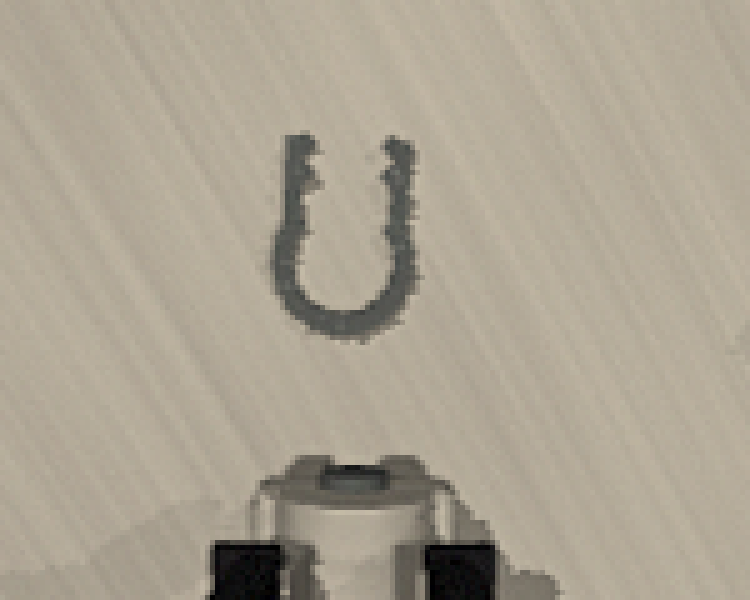

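The ring is clear in this view: notches at about (320,162) and (382,162), back at (344,340). The jaws are now half hidden behind the joint, so the pliers have swung in the hand. I'll let them settle and re-measure from depth.

```bash
cat > tip.py <<'E'
from h import *
import sys
def tip(tag):
    im,d,T=snap("wrist",tag)
    f,cx,cy,c=K("wrist"); vv,uu=np.mgrid[:384,:512]
    Q=(np.stack([(uu-cx)/f*d,(vv-cy)/f*d,d,np.ones_like(d)],-1)@np.array(c["tool_from_camera"]).T)[...,:3]
    W=Q@T[:3,:3].T+T[:3,3]
    m=(abs(Q[...,0])<30)&(abs(Q[...,1])<30)&(d>0)&(Q[...,2]<152)&(W[...,2]>10)
    for lo,hi in [(73,79),(79,86),(86,100),(100,115),(115,130),(130,140),(140,152)]:
        k=m&(Q[...,2]>=lo)&(Q[...,2]<hi)
        if k.sum()>3:
            q=Q[k]; print(lo,k.sum(),"x min/med/max",np.percentile(q[:,0],[2,50,98]).round(1),"y",q[:,1].min().round(1),q[:,1].max().round(1),"zmax",q[:,2].max().round(1))
    rows=np.nonzero((m&(Q[...,2]>100)).any(1))[0]; print(tag,"top row of tips",rows.min() if len(rows) else None, T[:3,3].round(1))
    return im,d,T,Q
if __name__=="__main__": tip(sys.argv[1])
E
python3 -m crank '[[0,0,0,0,5.2],[0,0,0,0,5.2],[0,0,0,0,5.2],[0,0,0,0,5.2],[0,0,0,0,5.2]]' 40 >/dev/null; python3 tip.py a1
python3 -m crank '[[0,0,0,0,5.2],[0,0,0,0,5.2],[0,0,0,0,5.2],[0,0,0,0,5.2]]' 40 >/dev/null; python3 tip.py a2
```

```text
73 195 x min/med/max [ 0.4  8.7 12. ] y -15.8 19.1 zmax 79.0
79 42 x min/med/max [ 8.4  9.3 11.8] y -15.0 18.4 zmax 85.6
115 46 x min/med/max [0.5 1.2 1.6] y -12.9 16.7 zmax 129.7
130 20 x min/med/max [-1.1  0.3  0.7] y -12.9 16.1 zmax 140.0
140 17 x min/med/max [-1.8  0.2  0.6] y -9.0 15.2 zmax 146.3
a1 top row of tips 179 [463.7 -70.9 189.4]
73 171 x min/med/max [ 0.4  8.3 12.6] y -15.8 19.0 zmax 78.6
79 63 x min/med/max [ 9.   9.9 12.6] y -15.1 19.4 zmax 85.8
115 47 x min/med/max [0.9 2.1 2.5] y -12.8 16.7 zmax 129.8
130 19 x min/med/max [0.2 1.4 1.6] y -11.0 16.1 zmax 139.1
140 16 x min/med/max [-0.9  1.3  1.6] y -10.1 15.3 zmax 144.2
a2 top row of tips 178 [463.6 -71.  189.4]
```

```bash
cat > rg.py <<'E'
from h import *
import sys
D=np.load(f"pics/{sys.argv[1]}.npz"); im,d,T=D["im"].astype(int),D["d"],D["T"]
sub=im[110:163,238:282].max(-1)<115
n,l,st,_=cv2.connectedComponentsWithStats(sub.astype(np.uint8)); k=1+np.argmax(st[1:,4]); ys,xs=np.nonzero(l==k); print(st[k])
Ti=np.linalg.inv(T)
q=np.array([(Ti@np.append(ray("wrist",x+238,y+110,3.5,T),1))[:2] for x,y in zip(xs,ys)])
w,V=np.linalg.eigh(np.cov(q.T)); a=V[:,1]*np.sign(V[0,1]); print("turn about tool z (deg)",np.degrees(np.arctan2(a[1],a[0])),"extent x",q[:,0].min(),q[:,0].max())
for x0 in np.arange(q[:,0].min(),q[:,0].max(),2):
    r=q[abs(q[:,0]-x0-1)<1.0]; y=np.sort(r[:,1]); g=np.argmax(np.diff(y)); print(round(x0+1,1),"y",y[0].round(1),y[g].round(1),y[g+1].round(1),y[-1].round(1),"mid",((y[0]+y[-1])/2).round(2),"inner",((y[g]+y[g+1])/2).round(2))
E
python3 rg.py a2
```

```text
[  7   6  29  41 410]
turn about tool z (deg) 2.920330814367778 extent x 19.553589472045417 67.25483642397265
20.6 y -7.6 -7.6 -6.4 7.2 mid -0.23 inner -7.03
22.6 y -10.1 -1.5 -0.2 10.9 mid 0.38 inner -0.85
24.6 y -12.6 -12.6 -11.3 12.1 mid -0.23 inner -11.94
26.6 y -15.0 -5.2 3.5 13.3 mid -0.85 inner -0.85
28.6 y -16.2 -8.8 8.4 14.5 mid -0.85 inner -0.24
30.6 y -16.2 -11.3 9.6 15.7 mid -0.24 inner -0.85
32.6 y -17.4 -12.5 10.8 15.7 mid -0.85 inner -0.85
34.6 y -17.4 -12.5 12.0 16.9 mid -0.24 inner -0.24
36.6 y -17.3 -12.4 12.0 15.6 mid -0.85 inner -0.24
38.6 y -17.3 -12.4 11.9 16.8 mid -0.24 inner -0.24
40.6 y -17.3 -12.4 11.9 15.6 mid -0.85 inner -0.24
42.6 y -16.0 -12.4 10.7 14.3 mid -0.85 inner -0.85
44.6 y -16.0 -9.9 9.5 14.3 mid -0.85 inner -0.25
46.6 y -14.8 -9.9 10.7 14.3 mid -0.25 inner 0.36
48.6 y -14.8 -9.9 11.8 15.5 mid 0.36 inner 0.96
50.6 y -14.7 -9.9 10.6 15.4 mid 0.35 inner 0.35
52.6 y -14.7 -11.1 11.8 15.4 mid 0.35 inner 0.35
54.6 y -14.7 -11.1 11.8 14.2 mid -0.25 inner 0.35
56.6 y -14.7 -9.9 9.4 15.4 mid 0.35 inner -0.25
58.6 y -13.4 -8.6 8.1 15.3 mid 0.95 inner -0.25
60.6 y -13.4 -9.8 11.7 15.3 mid 0.94 inner 0.94
62.6 y -13.4 -9.8 10.5 15.3 mid 0.94 inner 0.34
64.6 y -13.4 -8.6 9.3 15.3 mid 0.94 inner 0.34
66.6 y -13.4 -8.6 10.5 11.7 mid -0.85 inner 0.94
```

```bash
python3 -m crank '[[0.1,0,0,0.01,5.2],[0.4,0,0.2,0.02,5.2],[0.9,-0.1,0.4,0.03,5.2],[1.6,-0.14,0.8,0.045,5.2],[2.4,-0.14,1.2,0.045,5.2],[3.2,-0.14,1.6,0.045,5.2],[4.0,-0.14,2.0,0.045,5.2],[4.8,-0.14,2.4,0.045,5.2],[5.5,-0.14,2.7,0.045,5.2],[6.0,-0.14,2.8,0.045,5.2],[6.3,-0.14,2.8,0.045,5.2],[6.4,-0.14,2.8,0.045,5.2],[6.4,-0.14,2.8,0.045,5.2],[6.4,-0.14,2.8,0.045,5.2],[6.4,-0.14,2.8,0.045,5.2]]' 40; python3 tip.py a3; python3 - <<'E'
from h import *
D=np.load("pics/a3.npz"); T=D["T"]; T0=np.load("pics/a2.npz")["T"]
print("gap in tool now",np.linalg.inv(T)@(T0@np.array([61.6,0.6,187,1])))
E
```

```text
time: 10.9
tool_pos: [494.5, -15.1, 161.6]
tcp_rot: [180.0, -0.0, 57.4]
ft_force: [0.5, -0.2, -1.2]
finger_gap: 52.0
grip_force: 7.8
73 172 x min/med/max [ 0.4  8.3 12.6] y -15.8 19.0 zmax 78.7
79 62 x min/med/max [ 8.7  9.9 12.6] y -15.2 19.3 zmax 84.7
115 44 x min/med/max [0.8 2.1 2.5] y -12.8 16.7 zmax 129.8
130 20 x min/med/max [0.1 1.4 1.7] y -11.0 16.1 zmax 140.0
140 15 x min/med/max [-0.9  1.3  1.5] y -10.1 15.3 zmax 143.9
a3 top row of tips 178 [494.5 -15.1 161.6]
gap in tool now [ -2.17739068   1.86883355 159.19308524   1.        ]
```

```bash
python3 -m crank '[[0,0,0.3,0,5.2],[0,0,0.6,0,5.2],[0,0,0.9,0,5.2],[0,0,1.1,0,5.2],[0,0,1.2,0,5.2],[0,0,1.25,0,5.2],[0,0,1.3,0,5.2],[0,0,1.3,0,5.2]]' 40; python3 tip.py a4
python3 - <<'E'
from h import *
s=sense(); print(s["ft_force"],s["tool_pos"])
D=np.load("pics/a4.npz"); cr=D["im"][150:200,220:300]; cv2.imwrite("pics/a4b.png",cv2.resize(cr[:,:,::-1],(800,500),interpolation=3))
E
```

```text
time: 11.75
tool_pos: [495.5, -14.8, 149.9]
tcp_rot: [179.9, -0.1, 57.5]
ft_force: [-0.2, 1.0, 6.3]
finger_gap: 51.9
grip_force: 8.3
73 193 x min/med/max [ 0.5  9.1 12.1] y -16.7 18.2 zmax 79.0
79 40 x min/med/max [ 7.5  9.4 12. ] y -16.9 18.3 zmax 85.1
115 46 x min/med/max [0.1 1.5 1.8] y -13.8 15.6 zmax 128.9
130 20 x min/med/max [-0.3  0.6  0.8] y -13.1 15.0 zmax 139.6
a4 top row of tips 179 [495.5 -14.8 149.9]
[-0.93696162  1.26972681  6.23855224] [495.46708053 -14.82258195 149.88159045]
```

View pics/a4b.png

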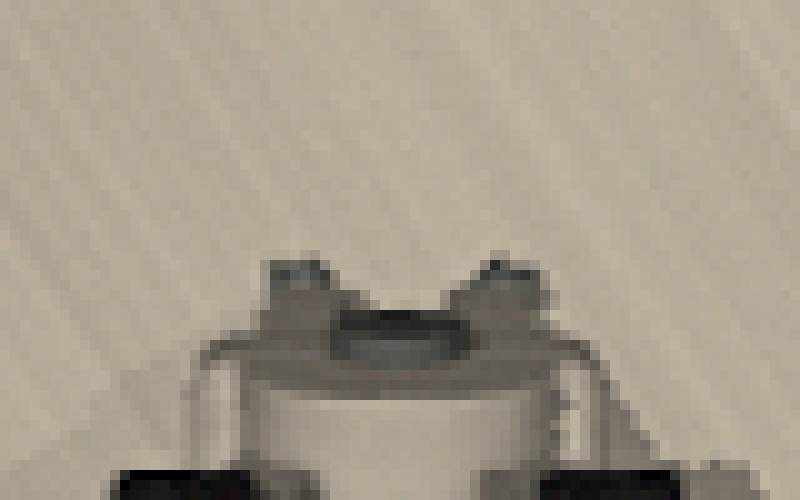

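The tips sit symmetric in the gap: shoulders at (300,290) and (500,290), with the ring's ends just in front. Now I spread step by step, watching the forces.

```bash
python3 -m crank '[[0,0,0,0,5.0],[0,0,0,0,4.8],[0,0,0,0,4.6],[0,0,0,0,4.4],[0,0,0,0,4.4]]' 80; python3 -m crank '[[0,0,0,0,4.3],[0,0,0,0,4.2],[0,0,0,0,4.1],[0,0,0,0,4.0],[0,0,0,0,4.0]]' 80;  python3 tip.py a5
```

```text
time: 12.3
tool_pos: [496.7, -15.0, 151.3]
tcp_rot: [179.7, -0.1, 57.5]
ft_force: [-0.0, -0.5, 11.8]
finger_gap: 44.3
grip_force: 11.3
time: 12.8
tool_pos: [497.2, -15.1, 151.9]
tcp_rot: [179.6, -0.2, 57.5]
ft_force: [0.4, 0.8, 14.3]
finger_gap: 40.6
grip_force: 12.3
73 166 x min/med/max [-0.4  7.5 11.4] y -16.8 17.5 zmax 79.0
79 90 x min/med/max [ 0.7  8.8 11.4] y -17.7 17.7 zmax 85.9
86 12 x min/med/max [ 7.8  8.7 11. ] y -16.3 17.1 zmax 89.0
115 28 x min/med/max [-0.   0.6  0.9] y -17.0 17.8 zmax 129.9
130 28 x min/med/max [-2.  -0.1  0.7] y -17.2 17.9 zmax 139.8
140 5 x min/med/max [-0.8 -0.5 -0.4] y -16.6 13.0 zmax 141.9
a5 top row of tips 180 [497.2 -15.1 151.9]
```

```bash
python3 -m crank '[[0,0,-0.1,0,3.9],[0,0,-0.2,0,3.8],[0,0,-0.25,0,3.7],[0,0,-0.3,0,3.6],[0,0,-0.3,0,3.5],[0,0,-0.3,0,3.4],[0,0,-0.3,0,3.4]]' 80;  python3 tip.py a6
python3 -c "
from h import *
D=np.load('pics/a6.npz'); cr=D['im'][150:200,220:300]; cv2.imwrite('pics/a6b.png',cv2.resize(cr[:,:,::-1],(800,500),interpolation=3))"
```

```text
time: 13.55
tool_pos: [495.8, -15.1, 152.9]
tcp_rot: [179.8, -0.1, 57.5]
ft_force: [0.9, -0.7, 7.6]
finger_gap: 34.8
grip_force: 13.6
73 140 x min/med/max [ 0.3  9.4 12.1] y -15.9 17.4 zmax 79.0
79 129 x min/med/max [-0.2  8.8 12.1] y -17.0 18.6 zmax 85.7
86 29 x min/med/max [ 8.8  9.4 11.9] y -15.5 17.0 zmax 90.9
115 26 x min/med/max [1.2 1.4 1.6] y -16.9 18.7 zmax 128.6
130 25 x min/med/max [-0.8  1.3  1.6] y -18.4 20.1 zmax 140.0
140 12 x min/med/max [-0.3  0.5  0.7] y -17.7 19.6 zmax 142.8
a6 top row of tips 179 [495.8 -15.1 152.9]
```

```bash
cat > asc.py <<'E'
from h import *
import sys
t,r0,r1,c0,c1=sys.argv[1],*map(int,sys.argv[2:6])
g=np.load(f"pics/{t}.npz")["im"][r0:r1,c0:c1].max(-1)
for i,row in enumerate(g): print(r0+i,"".join(" .:-=+*#%@"[9-min(9,int(x)//20)] for x in row))
E
for t in a4 a6; do python3 asc.py $t 170 190 235 287; done
```

```text
170 ....   . ...  ..  ..   .           ... .           .
171 .  .. .   .    .. ...   .          ... .            
172  . ... ..  .       .     .            ....      .   
173   . ..   . .    ..  ...  ..   .       .. .      .   
174   ..  .  ..          .    .           .. ...     .  
175      ...   ... .:    .    ..      ::    ...       . 
176 .   . ...  :++=+*-    ..  ..     -#+:::  ..         
177 .   .  ..  :**+=*#-   ..        :****#*: ..         
178 ..   .. .  :++==+*-..         .-+++=+++:  .. .      
179  ..    . . :++++++++=:       :+++++++++=: ...       
180  ..      ..:=++++++*==:  ..  :+++=+++++=.  ...      
181   ..   ...:+++====+####%%%#****+=======:  ......    
182   .  .....:=++++=+*#######%%##%#+===++==:   ...     
183 .   ...:=-=+++++++****######*###*+++++++=:.. ...    
184 . ...:=*+++++=++++**++++++++**##*+===+=++++=. .. .  
185 ....:=+==========+***++++++***#*===========+-  .. . 
186 ....:=-:-=++++++==+++++++++*+++==+++++++=::=+: .... 
187 ....::..:=+=+++++================+=+++++-...-- .... 
188 ...:-:. :=--==+++++++++++++++++++++++===-..:-+: ....
189 ...:-:. :==-:
[... 477 characters left out ...]
 -*+==+*-         
178 ..  ...:++=++++:                 .:=+++++++:        
179  ..  ..:=+==++++=:           .  . :+++++++==:       
180      ..-+==++=+=-===+#%%%%%#*+=:  :+++=++=+=:       
181    .. .=++==+=+=-=*%%#######%%%+. :++====++==:      
182  .....:=++++++++=+*#*****#***###+-=++++++++=-=:     
183 ......-++=+===++++***++++++++*##*++======+++==:     
184 .....:==-=========+**++++++***#*+==========+=-=:.   
185 ....:--::-++++=+====++++++++++===+++++++-::-==-=:   
186 ....:-...-=++++++++======+=====++++++==+=:.:-===:.. 
187 ....:=-::-=--==++==+++++++++++++=++=====-..:-=-==:  
188 ....:-::.-=-:::.::--===========-:::::-==:  :-=-=:  .
189 ....:-...-=--:::...           ....:::-===:..-=-=:.
```

The ring's ends moved outward with the jaws, so the pins are seated. Lifting slowly.

```bash
python3 -m crank '[[0,0,-0.2,0,3.4],[0,0,-0.5,0,3.4],[0,0,-1,0,3.3],[0,0,-1.7,0,3.3],[0,0,-2.5,0,3.3],[0,0,-3.3,0,3.3],[0,0,-4,0,3.3],[0,0,-4.4,0,3.3],[0,0,-4.5,0,3.3],[0,0,-4.5,0,3.3]]' 80;  python3 tip.py a7;python3 asc.py a7 166 190 235 287
```

```text
time: 14.6
tool_pos: [494.5, -14.8, 196.5]
tcp_rot: [180.0, -0.0, 57.5]
ft_force: [0.0, 0.6, -2.2]
finger_gap: 33.0
grip_force: 12.9
73 121 x min/med/max [ 0.2  9.7 12.3] y -16.7 17.5 zmax 78.9
79 144 x min/med/max [-0.1  9.6 12.5] y -16.9 17.5 zmax 85.9
86 25 x min/med/max [ 9.3  9.7 12.2] y -16.3 16.2 zmax 89.6
115 28 x min/med/max [1.7 2.1 2.4] y -18.1 18.6 zmax 130.0
130 24 x min/med/max [-0.2  1.3  1.9] y -19.4 20.1 zmax 138.8
140 51 x min/med/max [-0.1  1.3  3.2] y -19.4 20.1 zmax 151.9
a7 top row of tips 175 [494.5 -14.8 196.5]
166       .        .   .  .    .           ..           
167    .    . .   .    .       .           .            
168    .           .    .  .    .          ..           
169    ..           .           .           ...         
170  .          .   ..      .    .           .          
171  ..  .     ..            ..  ..         ...         
172   .          .                ..          ..        
173   ..                   .      ..            .       
174           .:        .          ..    :-   ...       
175 .  .  .--+*#+. .         .  .   .   :+*=:-. ..      
176 ..    :**++*#-           ..  .  . .=#+++##:  . .    
177 ...   :++==++-.                   .=++==++: ...     
178  ..   .=++=++*=.                 .-+++=+=+:  ....   
179  ...  :=+=+==+=.   .:-====-::.   .-++==+++:  .....  
180   .. .-++====+-. :*%%%%%%%%%%%*:  -+=====+=:  ...   
181    . .=+++=+++-. :#############- .-+==+==+=.    .   
182      :+++++++++++*#*++++++****#*+*++==+++++.  ....  
183      :+==========+***+++++++**#+==========+-  :==:  
184     .-=:-=++++++=++*++++++++**++++++++==--=+..===:..
185 .   :-..:===++=======+++=++=====+==+++++-.:=:.=--===
186    .-:. :=====+++++++++++++++++++++=+==+- .-::---==:
187  . .:-: :=--::-++==+===============---=+: .:-=----=:
188    .::..:=--::...............:.....::-==: .:::-----=
189    .::..:=--::......    .  ......:::--==: .::------=
```

```bash
python3 -m crank '[[0.2,0,-0.5,0,3.3],[0.8,0,-1,0,3.3],[1.7,0.1,-1.7,0,3.3],[2.9,0.1,-2.4,0,3.3],[4.3,0.2,-3,0,3.3],[5.7,0.2,-3.3,0,3.3],[7.1,0.2,-3.3,0,3.3],[8.5,0.2,-3.3,0,3.3],[9.9,0.2,-3.3,0,3.3],[11.1,0.2,-3.3,0,3.3],[12,0.2,-3.3,0,3.3],[12.6,0.2,-3.3,0,3.3],[12.9,0.2,-3.3,0,3.3],[12.9,0.2,-3.3,0,3.3],[12.9,0.2,-3.3,0,3.3],[12.9,0.2,-3.3,0,3.3],[12.9,0.2,-3.3,0,3.3]]' 80;  python3 tip.py a8; cat > post.py <<'E'
from h import *
import sys
D=np.load(f"pics/{sys.argv[1]}.npz"); im,d,T=D["im"],D["d"],D["T"]
f,cx,cy,c=K("wrist"); vv,uu=np.mgrid[:384,:512]
Q=(np.stack([(uu-cx)/f*d,(vv-cy)/f*d,d,np.ones_like(d)],-1)@np.array(c["tool_from_camera"]).T)[...,:3]
W=Q@T[:3,:3].T+T[:3,3]
b=(abs(W[...,0]-586)<45)&(abs(W[...,1]-126)<45)&(d>0)&(vv<176)
for n,z,tol in(("post",49.4,2.5),("washer",42.6,2)):
    m=b&(abs(W[...,2]-z)<tol); q=Q[m]; (x,y),r=cv2.minEnclosingCircle(q[:,:2].astype(np.float32))
    # robust: fit circle to hull
    h=cv2.convexHull(q[:,:2].astype(np.float32))[:,0]; A=np.c_[2*h,np.ones(len(h))]; s=np.linalg.lstsq(A,(h**2).sum(1),rcond=None)[0]
    print(n,len(q),"enc",round(x,1),round(y,1),round(r,1),"fit",s[:2].round(1),np.sqrt(s[2]+s[:2]@s[:2]).round(1),"mid bbox",((q.min(0)+q.max(0))/2).round(1),"W",W[m].mean(0).round(1))
E
python3 post.py a8
```

```text
time: 16.35
tool_pos: [565.4, 92.5, 229.5]
tcp_rot: [180.0, -0.0, 57.4]
ft_force: [-0.3, -0.3, -2.5]
finger_gap: 33.0
grip_force: 12.9
73 116 x min/med/max [ 0.3  9.8 12.3] y -15.9 17.5 zmax 79.0
79 148 x min/med/max [ 0.6  9.7 12.6] y -16.9 17.7 zmax 85.5
86 29 x min/med/max [ 9.2  9.8 12.4] y -15.5 17.0 zmax 89.2
115 32 x min/med/max [1.6 2.2 2.5] y -18.0 18.8 zmax 129.6
130 21 x min/med/max [-0.5  1.4  1.9] y -19.4 20.2 zmax 137.6
140 51 x min/med/max [-0.3  1.5  3.1] y -19.4 20.2 zmax 151.8
a8 top row of tips 175 [565.4  92.5 229.5]
post 395 enc 39.2 0.4 13.7 fit [39.2  0.4] 13.2 mid bbox [ 39.2   0.3 180.1] W [587.  125.6  49.4]
washer 989 enc 39.2 0.5 25.8 fit [39.3  0.4] 25.5 mid bbox [ 39.6   0.4 186.8] W [587.3 125.8  42.7]
```

```bash
python3 - <<'E'
from h import *
D=np.load("pics/a8.npz"); im,d,T=D["im"],D["d"],D["T"]
f,cx,cy,c=K("wrist"); vv,uu=np.mgrid[:384,:512]
Q=(np.stack([(uu-cx)/f*d,(vv-cy)/f*d,d,np.ones_like(d)],-1)@np.array(c["tool_from_camera"]).T)[...,:3]
m=(Q[...,2]>120)&(Q[...,2]<185)&(abs(Q[...,1])<35)&(abs(Q[...,0]+20)<35)&(d>0)&(vv>176)
q=Q[m]; print(len(q))
for r in range(176,240):
    k=np.nonzero(m[r]&(Q[r,:,0]<-4))[0]
    if len(k): print(r,k.min(),k.max(),len(k),Q[r,k].mean(0).round(1), Q[r,k,1].min().round(1),Q[r,k,1].max().round(1))
k=(Q[...,2]>140)&(Q[...,2]<160)&(abs(Q[...,1])<30)&(abs(Q[...,0])<10)&(d>0)&(vv<=178)
for y,x in zip(*np.nonzero(k)): print(y,x,Q[y,x].round(1),im[y,x].max(),end=' | ')
E
```

```text
95
213 255 264 10 [-42.7   0.4 151.2] -4.9 5.7
174 246 [  3.6 -15.  153.4] 143 | 174 273 [  3.6  15.7 153.3] 132 | 175 244 [  2.6 -17.2 152.2] 91 | 175 245 [  3.2 -15.9 149.3] 77 | 175 246 [  3.1 -14.8 150.1] 58 | 175 247 [  2.8 -13.8 151.6] 111 | 175 272 [  2.6  14.6 152.3] 58 | 175 273 [  3.1  15.6 150.1] 72 | 175 274 [  3.1  16.7 150.1] 92 | 176 242 [  2.1 -19.3 149.3] 70 | 176 243 [  2.1 -18.2 149.2] 64 | 176 244 [  2.  -17.1 150. ] 76 | 176 245 [  1.9 -16.  150.3] 89 | 176 246 [  1.9 -14.9 150.4] 81 | 176 247 [  1.7 -13.8 151. ] 51 | 176 248 [  1.6 -12.7 151.8] 100 | 176 271 [  1.8  13.4 150.6] 54 | 176 272 [  2.2  14.4 149.1] 75 | 176 273 [  2.1  15.6 149.5] 88 | 176 274 [  2.3  16.6 148.7] 86 | 176 275 [  2.   17.8 149.8] 65 | 176 276 [  1.8  19.  150.8] 64 | 176 277 [  2.   20.1 150.1] 133 | 177 242 [  0.9 -19.4 149.6] 90 | 177 243 [  1.4 -18.1 147.2] 90 | 177 244 [  1.1 -17.  148.5] 95 | 177 245 [  1.4 -15.8 147.1] 92 | 177 246 [  1.5 -14.7 146.8] 92 | 177 247 [  1.6 -13.6 146.1] 90 | 177 248 [  1.2 -12.5 148. ] 91 | 177 249 [  1.4 -11.4 147.4] 161 | 177 270 [  1.3  12.1 147.8] 113 | 177 271 [  1.4  13.2 147.3] 90 | 177 272 [  1.3  14.4 147.8] 92 | 177 273 [  1.1  15.5 148.9] 95 | 177 274 [  1.2  16.6 148.2] 93 | 177 275 [  1.2  17.8 148.4] 91 | 177 276 [  1.1  18.9 148.6] 91 | 177 277 [  0.7  20.2 150.6] 144 | 178 242 [ -0.3 -19.4 149.9] 112 | 178 243 [  1.5 -17.8 141.6] 95 | 178 244 [  1.6 -16.6 141. ] 101 | 178 245 [  1.4 -15.6 141.9] 95 | 178 246 [  1.5 -14.5 141.8] 97 | 178 247 [  1.1 -13.5 143.7] 98 | 178 248 [  1.5 -12.3 141.6] 79 | 178 249 [  1.3 -11.2 142.5] 121 | 178 270 [  1.3  11.9 142.7] 92 | 178 271 [  1.5  13.  141.7] 95 | 178 272 [  1.3  14.1 142.6] 98 | 178 273 [  1.2  15.3 143. ] 97 | 178 274 [  1.4  16.3 142.1] 95 | 178 275 [  1.2  17.5 143.2] 96 | 178 276 [  1.4  18.5 142.2] 89 | 178 277 [ -0.4  20.2 150.5] 144 |
```

Ring held level and central: back at tool (−43.5, 0.4), post at (39.2, 0.4). Now I go over the post and spread to about 20 mm.

```bash
python3 -m crank '[[0.1,0,0,0,3.2],[0.4,0,0,0,3.1],[0.9,0,0,0,3.0],[1.5,0,0,0,2.9],[2.2,0,0,0,2.8],[3.0,0,0,0,2.7],[3.8,0,0,0,2.6],[4.6,0,0,0,2.5],[5.3,0,0,0,2.4],[5.8,0,0,0,2.3],[6.1,0,0,0,2.2],[6.22,0,0,0,2.1],[6.24,0,0,0,2.05],[6.24,0,0,0,2.05],[6.24,0,0,0,2.05],[6.24,0,0,0,2.05]]' 80;  python3 tip.py a9; python3 asc.py a9 166 222 228 292
python3 - <<'E'
from h import *
D=np.load("pics/a9.npz"); im,d,T=D["im"],D["d"],D["T"]
f,cx,cy,c=K("wrist"); vv,uu=np.mgrid[:384,:512]
Q=(np.stack([(uu-cx)/f*d,(vv-cy)/f*d,d,np.ones_like(d)],-1)@np.array(c["tool_from_camera"]).T)[...,:3]
m=(Q[...,2]>120)&(Q[...,2]<165)&(abs(Q[...,1])<35)&(d>0)
for r in range(200,225):
    k=np.nonzero(m[r]&(Q[r,:,0]<-10))[0]
    if len(k): print(r,k.min(),k.max(),Q[r,k].mean(0).round(1))
T0=np.load("pics/a8.npz")["T"]; print("post in tool",np.linalg.inv(T)@T0@np.array([39.2,.4,180,1]))
E
```

```text
time: 18.0
tool_pos: [599.0, 145.3, 229.5]
tcp_rot: [180.0, -0.0, 57.4]
ft_force: [0.5, -0.4, -1.3]
finger_gap: 20.4
grip_force: 16.6
73 75 x min/med/max [ 2.9  9.7 11.9] y -12.2 13.8 zmax 79.0
79 204 x min/med/max [ 0.3  9.1 12.3] y -17.1 17.7 zmax 85.8
86 33 x min/med/max [ 9.   9.7 12.3] y -16.3 17.0 zmax 90.8
115 31 x min/med/max [-3.8  1.9  2.2] y -21.4 22.0 zmax 130.0
130 39 x min/med/max [-5.9  1.2  1.9] y -21.9 22.7 zmax 139.5
140 43 x min/med/max [0.5 1.1 2.8] y -24.0 24.8 zmax 151.6
a9 top row of tips 175 [599.  145.3 229.5]
166 .                                        ::         .-=--.      
167                                         .: .:      .-=--.       
168  ..                                    ::         .-=-.         
169                             .::.:.    ...         :---.         
170                          :::.....::::--.         :----.         
171                        ::..............:=:      :---.           
172                     .::.................:-.    .-=-.            
173                     ......................:=: .---.             
174    
[... 2671 characters left out ...]
%+==+=-::::-
213 ..  .....:*@%@@@@@@@@@@*.           ::-#@%@@@@@@@@@@#+===++--:::
214 .....:...:#@%@@@@@@@@@@*.            :-#@@@@@@@@@@@@%+=======-::
215 .........:*@@@@@@%@@@@@*.            .-%@@@@@@@@@@@@%+========-:
216 ......... :*#%@@%@@@@@@%:           -=+@@@@@@@@@@@%%*==========-
217 ........... :*@%@@@@@@@@:         :=+-=%@@@@@@@@@%=-::========++
218 ...... .....:*@@@@@@@@@%:       .-==: :%@@@@@@@@@%- .:==========
219 ........... :%@@@@@@@@@%:      :==:.. :%@@@@%@@@@#: . :=========
220 ....... ... :%@@@@%@@@@%:    .==-: .. :%@@@@@@@@@%- ....:=======
221 .   ...   . :%@@@@@@@@@%.   -==: .... :%@@@@@@@@@@- .....:-=====
post in tool [-23.33159224   0.49980527 179.95848059   1.        ]
```

```bash
python3 - <<'E'
from h import *
f,cx,cy,c=K("wrist"); vv,uu=np.mgrid[:384,:512]
for t in("a5","a6","a7","a8","a9"):
    D=np.load(f"pics/{t}.npz"); im,d,T=D["im"],D["d"],D["T"]
    Q=(np.stack([(uu-cx)/f*d,(vv-cy)/f*d,d,np.ones_like(d)],-1)@np.array(c["tool_from_camera"]).T)[...,:3]
    print(t)
    for r in range(208,218): print(r,Q[r,260,[0,2]].round(1),im[r,256:265].max(-1))
E
```

```text
a5
208 [-6.4 62.5] [113 114 143 175 176 170 165 164 161]
209 [-7.5 63. ] [114 113 107 140 173 171 167 164 156]
210 [-8.6 63.9] [114 110 110 104 133 165 167 161 154]
211 [-9.3 63.3] [110 111 111 105 103 137 164 155 154]
212 [-10.4  63.7] [111 111 112 111 103 135 164 162 158]
213 [-11.2  63.5] [114 112 114 110 110 105 132 159 151]
214 [-12.1  63.8] [106 108 105 108 108 103 102 106 104]
215 [-43.7 147.3] [80 81 86 88 80 82 79 87 74]
216 [-45.7 149.4] [ 94  86  89  81  93 109 106 100 120]
217 [-47.6 151.2] [151 146 151 124 163 195 166 126 161]
a6
208 [-7.  64.3] [117 114 118 117 108 141 171 169 161]
209 [-8.1 65. ] [113 114 111 113 112 105 130 164 159]
210 [-9.2 65.6] [112 110 110 109 109 106 100 134 159]
211 [-9.8 64.7] [112 112 112 111 111 110 107 131 161]
212 [-10.7  64.7] [110 110 111 110 113 108 107 102 127]
213 [-11.7  65. ] [ 98  98  98 103 104  96  92  86  76]
214 [-42.8 148.2] [ 85  87  78  78  82  85  80  90 105]
215 [-44.6 149.6] [138 139 110 105 125 132 114 153 191]
216 [-47.3 153.5] [183 184 190 192 192 188 185 186 186]
217 [-48.5 153.5] [177 174 177 180 182 182 179 181 182]
[... 962 characters left out ...]
84 186 184 183 184 180 183 185]
216 [-75.7 230.1] [176 179 183 180 178 178 180 179 184]
217 [-76.6 228.3] [180 178 178 182 179 179 183 180 180]
a9
208 [-8.1 67.6] [112 109 113 110 110 110 108 103 105]
209 [-8.8 67. ] [110 107 109 107 108 109 106 104  97]
210 [-9.4 66.2] [110 109 106 106 106 105 105 106 101]
211 [-10.7  67.2] [107 105 104 104 105 107 103 102 101]
212 [-11.2  66.1] [143 144 142 141 142 140 135 123 118]
213 [-65.8 215.8] [214 208 208 210 209 211 212 188 143]
214 [-68.3 218.4] [199 199 199 198 199 199 204 214 190]
215 [-69.2 216.5] [195 198 198 198 200 204 207 212 202]
216 [-70.9 217.2] [195 196 196 201 206 206 204 181 131]
217 [-72.6 217.7] [196 201 203 205 208 191 157 108  93]
```

```bash
python3 -m crank '[[-0.1,0,0.1,0,2.05],[-0.2,0,0.4,0,2.05],[-0.25,0,0.9,0,2.05],[-0.25,0,1.4,0,2.05],[-0.25,0,1.9,0,2.05],[-0.25,0,2.2,0,2.05],[-0.25,0,2.4,0,2.05],[-0.25,0,2.5,0,2.05],[-0.25,0,2.6,0,2.05],[-0.25,0,2.7,0,2.05],[-0.25,0,2.8,0,2.05],[-0.25,0,2.9,0,2.05],[-0.25,0,2.9,0,2.05]]' 80; python3 tip.py b1
```

```text
time: 19.35
tool_pos: [597.7, 143.3, 200.3]
tcp_rot: [-180.0, 0.0, 57.5]
ft_force: [-0.0, -0.1, -1.5]
finger_gap: 20.9
grip_force: 16.5
73 87 x min/med/max [ 2.9  9.6 11.3] y -12.2 13.8 zmax 79.0
79 203 x min/med/max [ 0.2  8.9 12.3] y -17.0 17.8 zmax 85.9
86 34 x min/med/max [ 8.8  9.6 12.1] y -16.4 17.0 zmax 90.9
115 33 x min/med/max [-4.   1.7  2.1] y -21.3 22.2 zmax 129.9
130 36 x min/med/max [-5.3  1.   1.8] y -22.0 22.8 zmax 140.0
140 38 x min/med/max [0.6 0.9 2. ] y -24.0 24.7 zmax 151.2
b1 top row of tips 176 [597.7 143.3 200.3]
```

```bash
python3 -m crank '[[0,0,0.1,0,2.05],[0,0,0.2,0,2.05],[0,0,0.3,0,2.05],[0,0,0.4,0,2.05],[0,0,0.4,0,2.05]]' 80; python3 -m crank '[[0,0,0.1,0,2.05],[0,0,0.2,0,2.05],[0,0,0.3,0,2.05],[0,0,0.3,0,2.05]]' 80; python3 tip.py b2
```

```text
time: 19.9
tool_pos: [597.9, 143.4, 196.7]
tcp_rot: [180.0, -0.0, 57.5]
ft_force: [0.8, -0.1, 1.2]
finger_gap: 20.9
grip_force: 16.4
time: 20.3
tool_pos: [598.0, 143.4, 193.7]
tcp_rot: [180.0, -0.0, 57.5]
ft_force: [-0.6, 1.2, 3.9]
finger_gap: 20.8
grip_force: 16.4
73 104 x min/med/max [ 2.4  9.4 11.9] y -13.2 12.9 zmax 79.0
79 189 x min/med/max [-0.6  8.2 12.1] y -17.1 17.9 zmax 85.9
86 41 x min/med/max [ 7.9  9.4 12. ] y -16.4 17.9 zmax 91.5
115 30 x min/med/max [-3.8  1.5  1.8] y -21.4 20.9 zmax 129.9
130 34 x min/med/max [-6.   1.   1.6] y -21.5 22.3 zmax 139.9
140 45 x min/med/max [-0.2  0.8  2.8] y -23.9 23.5 zmax 151.8
b2 top row of tips 175 [598.  143.4 193.7]
```

```bash
python3 -m crank '[[0,0,0.1,0,2.05],[0,0,0.2,0,2.05],[0,0,0.28,0,2.05],[0,0,0.34,0,2.05],[0,0,0.34,0,2.05],[0,0,0.34,0,2.05]]' 80; python3 tip.py b3; cat > wa.py <<'E'
from h import *
import sys
D=np.load(f"pics/{sys.argv[1]}.npz"); im,d,T=D["im"],D["d"],D["T"]
f,cx,cy,c=K("wrist"); vv,uu=np.mgrid[:384,:512]
Q=(np.stack([(uu-cx)/f*d,(vv-cy)/f*d,d,np.ones_like(d)],-1)@np.array(c["tool_from_camera"]).T)[...,:3]
W=Q@T[:3,:3].T+T[:3,3]; r=np.hypot(W[...,0]-587,W[...,1]-125.7)
m=(r>17)&(r<26)&(W[...,2]>28)&(W[...,2]<50)&(d>0); print("annulus z hist",np.histogram(W[m][:,2],bins=np.arange(28,51,1)))
m=(r<11)&(W[...,2]>28)&(W[...,2]<60)&(d>0); print("post",m.sum(),np.median(W[m][:,2]))
E
python3 wa.py b3
```

```text
time: 20.95
tool_pos: [598.2, 143.5, 190.8]
tcp_rot: [179.9, -0.1, 57.5]
ft_force: [-0.1, 0.9, 7.8]
finger_gap: 21.0
grip_force: 16.4
73 109 x min/med/max [ 1.5  9.3 11.9] y -13.2 12.9 zmax 79.0
79 174 x min/med/max [-0.5  7.7 11.9] y -17.0 17.8 zmax 85.9
86 50 x min/med/max [ 8.2  9.2 11.8] y -17.6 17.2 zmax 91.8
115 31 x min/med/max [-5.8  1.2  1.6] y -21.4 20.8 zmax 129.5
130 29 x min/med/max [-5.8  0.7  1.4] y -22.7 22.6 zmax 140.0
140 44 x min/med/max [-1.4  0.5  2.1] y -24.0 23.6 zmax 151.7
b3 top row of tips 176 [598.2 143.5 190.8]
annulus z hist (array([  0,   0,   0,   0,   0,   1,   3,  17, 101,  77,  11,   0,   2,
        10,  10,   0,   0,   0,   0,   0,   0,   0]), array([28, 29, 30, 31, 32, 33, 34, 35, 36, 37, 38, 39, 40, 41, 42, 43, 44,
       45, 46, 47, 48, 49, 50]))
post 0 nan
  return _methods._mean(a, axis=axis, dtype=dtype,
  ret = ret.dtype.type(ret / rcount)
```

```bash
python3 -m crank '[[0,0,0.05,0,2.05],[0,0,0.07,0,2.05],[0.02,0,0.07,0,2.15],[0.05,0,0.08,0,2.25],[0.08,0,0.1,0,2.35],[0.11,0,0.12,0,2.45],[0.14,0,0.13,0,2.55],[0.14,0,0.13,0,2.55]]' 80; python3 tip.py b4; python3 wa.py b4 2>/dev/null
```

```text
time: 21.8
tool_pos: [599.1, 144.6, 189.8]
tcp_rot: [179.9, -0.1, 57.5]
ft_force: [-0.1, 0.7, 8.4]
finger_gap: 25.7
grip_force: 14.4
73 106 x min/med/max [ 1.3  8.6 11.1] y -13.3 12.9 zmax 78.9
79 169 x min/med/max [-0.4  7.4 11.2] y -17.0 17.7 zmax 86.0
86 39 x min/med/max [ 6.8  8.4 11.1] y -16.4 18.0 zmax 90.9
115 21 x min/med/max [-2.7  0.2  0.5] y -20.3 19.8 zmax 129.7
130 21 x min/med/max [-3.3 -0.3  0.2] y -20.8 21.6 zmax 137.7
140 48 x min/med/max [-2.8 -0.8  0.8] y -21.6 22.5 zmax 151.8
b4 top row of tips 177 [599.1 144.6 189.8]
annulus z hist (array([ 0,  0,  0,  0,  0,  1, 13, 78, 75, 19,  0,  0, 10, 16,  9,  0,  0,
        0,  2,  0,  0,  0]), array([28, 29, 30, 31, 32, 33, 34, 35, 36, 37, 38, 39, 40, 41, 42, 43, 44,
       45, 46, 47, 48, 49, 50]))
post 0 nan
```

```bash
python3 -m crank '[[0.03,0,0.01,0,2.65],[0.06,0,0.02,0,2.75],[0.09,0,0.03,0,2.85],[0.12,0,0.04,0,2.95],[0.15,0,0.06,0,3.05],[0.18,0,0.07,0,3.15],[0.2,0,0.08,0,3.25],[0.2,0,0.08,0,3.25]]' 80; python3 tip.py b5; python3 wa.py b5 2>/dev/null
```

```text
time: 22.65
tool_pos: [600.3, 146.3, 189.1]
tcp_rot: [179.9, -0.1, 57.5]
ft_force: [0.1, 0.5, 8.3]
finger_gap: 32.6
grip_force: 12.7
73 108 x min/med/max [-1.4  7.6 10.3] y -15.1 16.6 zmax 79.0
79 150 x min/med/max [-2.   6.3 10.1] y -17.0 17.7 zmax 85.9
86 28 x min/med/max [6.4 7.3 9.9] y -16.6 16.3 zmax 90.6
115 18 x min/med/max [-1.6 -1.3 -1.1] y -17.9 18.7 zmax 129.9
130 30 x min/med/max [-2.7 -2.1 -1.4] y -19.4 19.5 zmax 139.7
140 51 x min/med/max [-14.8  -2.5  -0.6] y -23.3 20.2 zmax 152.0
b5 top row of tips 177 [600.3 146.3 189.1]
annulus z hist (array([ 0,  0,  0,  0,  1,  3, 11, 69, 68, 12,  1,  4, 19, 19,  3,  2,  2,
        0,  2,  0,  0,  0]), array([28, 29, 30, 31, 32, 33, 34, 35, 36, 37, 38, 39, 40, 41, 42, 43, 44,
       45, 46, 47, 48, 49, 50]))
post 0 nan
```

```bash
python3 -m crank '[[0.03,0,0.01,0,3.35],[0.06,0,0.02,0,3.45],[0.09,0,0.03,0,3.55],[0.12,0,0.04,0,3.65],[0.15,0,0.06,0,3.75],[0.15,0,0.07,0,3.85],[0.15,0,0.08,0,3.95],[0.15,0,0.08,0,3.95]]' 80; python3 tip.py b6; python3 wa.py b6 2>/dev/null;python3 asc.py b6 166 222 228 292
```

```text
time: 23.5
tool_pos: [601.1, 147.6, 188.2]
tcp_rot: [179.9, -0.1, 57.5]
ft_force: [0.3, 0.4, 8.3]
finger_gap: 39.2
grip_force: 11.3
73 163 x min/med/max [-1.4  6.6 10.7] y -16.8 17.5 zmax 79.0
79 94 x min/med/max [-0.3  7.9 10.7] y -17.9 17.5 zmax 86.0
86 23 x min/med/max [6.3 7.7 9.2] y -17.4 17.1 zmax 89.5
115 15 x min/med/max [-1.  -0.7 -0.5] y -17.0 16.7 zmax 128.8
130 20 x min/med/max [-3.  -1.4 -0.6] y -17.4 17.9 zmax 139.2
140 75 x min/med/max [-21.5  -1.9  -0. ] y -24.5 24.1 zmax 151.9
b6 top row of tips 177 [601.1 147.6 188.2]
annulus z hist (array([ 0,  0,  0,  0,  0,  2, 14, 53, 48, 13,  0,  1,  6, 19, 12,  4,  1,
        0,  0,  0,  0,  1]), array([28, 29, 30, 31, 32, 33, 34, 35, 36, 37, 38, 39, 40, 41, 42, 43, 44,
       45, 46, 47, 48, 49, 50]))
post 0 nan
166 ......:-:                                        .:. .:       :-
167 ....:=-.                                        .:.          .==
168 ...:-:                                         :-.          .-=.
169 .:=-.                                         .:.          .-=-=
170 :-:                                    
[... 2844 characters left out ...]
@@#===-:::
212 ..   =@@@@@@@@@@@@@*+++==========-::::--==-*@@@@@@@@@@@@@+-=+=:-
213 .:. :%@@@@@@@@@@@@@#+++===========-:::--=--*@@@@@@@%@@@@@%=-==-=
214 .::.=@@@@@@@@@@@@@@%+++++=========+-::-=+==%@@@@@@@@@@@@@@+:-==+
215 ..:=@@@@@@@@@@@@@@@#=-++*++++++++++*+*##*++@@@@@@@@@@@@@@@%=:--=
216 ..:+@@@@@@@@@@@@@@@#: :=+**+++*******#*+==+@@@@@@@@@@@@@@@@+----
217 ..-@@%@@@@@@@@@@@@@*: ..:=++*++**+**+=---=+@@@@@@@@@@@@@@@@#=:--
218 .:+@@@@%@@@@@@@@@@@=. .....:==++--==:....:-*@@@@@@%@@@@@@@@@+:--
219 .-@@@@@@@@@@@@@@@@+.     .....::......::--:-*@@@@@@@@@@@@@@@#=:-
220 :+@@@@@@@@@@@@@@@#.          .::::---------:-@@@@@@@@%@@@@@@@=::
221 :@@@@@@@@@@@@@@@@=           ...----:::::-- .#@@@@@@@@@@@@@@@%=:
```

```bash
python3 -m crank '[[0.03,0,0.01,0,4.05],[0.06,0,0.02,0,4.15],[0.09,0,0.03,0,4.25],[0.12,0,0.04,0,4.35],[0.15,0,0.05,0,4.45],[0.17,0,0.06,0,4.55],[0.17,0,0.06,0,4.55]]' 80; python3 tip.py b7; python3 wa.py b7 2>/dev/null;python3 asc.py b7 172 190 228 292
```

```text
time: 24.25
tool_pos: [601.9, 149.0, 187.5]
tcp_rot: [179.9, -0.1, 57.5]
ft_force: [0.0, 0.5, 6.7]
finger_gap: 46.0
grip_force: 10.2
73 180 x min/med/max [-1.   7.1 11. ] y -17.7 17.5 zmax 78.8
79 72 x min/med/max [ 4.8  8.2 10.9] y -17.8 17.5 zmax 86.0
86 19 x min/med/max [7.4 8.1 8.2] y -14.5 17.0 zmax 87.9
115 24 x min/med/max [-0.7 -0.2  0. ] y -16.0 15.5 zmax 129.8
130 24 x min/med/max [-2.4 -1.3 -0.3] y -15.1 16.8 zmax 140.0
140 73 x min/med/max [-22.5  -1.4   0.7] y -24.5 24.1 zmax 152.0
b7 top row of tips 177 [601.9 149.  187.5]
annulus z hist (array([ 0,  0,  0,  0,  0,  1,  1, 45, 71, 17,  1,  1,  9, 12,  8,  0,  0,
        0,  0,  0,  0,  0]), array([28, 29, 30, 31, 32, 33, 34, 35, 36, 37, 38, 39, 40, 41, 42, 43, 44,
       45, 46, 47, 48, 49, 50]))
post 0 nan
172 -:.                                          :-.          .==--.
173 .                                           .:.          .-=-.  
174                                            .=:          .=+=:   
175                                            ..          .-=-=-.  
176                                       
[... 215 characters left out ...]
      :---.       
180                 .=+++++=--::.....:----=*++++*:     .==---.      
181                 .++++++++-...........:+++++++=--=:.-=--.        
182                 =+++++++*++%%%%%%%##==+++++++++=---=-.          
183          .     .=+++++++*%#####%%##%%%*++++++++=-==-.           
184         .    .-=++++++++*#***####***##*+++++++++==--:           
185            .-*+++++++++++#**+++++***##*==+++++++++=-.           
186     .      :++========+=+****++++***#*+==+=++====+*:            
187            :+=:-++++++++=++++++++++++++++++++++-:-==:           
188           .--..:+++++++++++++++++++++++++++++++-..-=-:          
189           :-...:==-==++=++++++++++++++++++==-=+-..-====:
```

```bash
python3 -m crank '[[0.03,0,0,0,4.7],[0.05,0,0,0,4.85],[0.05,0,0,0,5.0],[0.05,0,0,0,5.1],[0.05,0,0,0,5.2],[0.05,0,0,0,5.2],[0.05,0,0,0,5.2]]' 80; python3 tip.py b8; python3 wa.py b8 2>/dev/null;python3 asc.py b8 172 190 228 292
```

```text
time: 25.0
tool_pos: [601.9, 149.4, 187.0]
tcp_rot: [180.0, -0.0, 57.5]
ft_force: [-0.6, -0.2, 4.9]
finger_gap: 51.9
grip_force: 7.9
73 193 x min/med/max [-0.5  7.7 11.3] y -17.6 18.2 zmax 78.8
79 44 x min/med/max [ 7.9  8.7 11.1] y -16.9 16.8 zmax 85.7
115 37 x min/med/max [-0.5  0.3  0.6] y -15.0 14.5 zmax 130.0
130 20 x min/med/max [-1.9 -0.5 -0.2] y -13.1 13.8 zmax 139.7
140 73 x min/med/max [-22.5  -0.7   1.3] y -24.4 25.2 zmax 151.6
b8 top row of tips 177 [601.9 149.4 187. ]
annulus z hist (array([ 0,  0,  0,  0,  0,  0,  1,  9, 51, 80, 17,  1,  4,  7,  3,  0,  0,
        0,  0,  0,  0,  0]), array([28, 29, 30, 31, 32, 33, 34, 35, 36, 37, 38, 39, 40, 41, 42, 43, 44,
       45, 46, 47, 48, 49, 50]))
post 0 nan
172 --.                                           ::          .-===.
173 :.                                           ::          .-==-. 
174                                             ::.         .-===.  
175                                            ::.          :===-.  
176                      ..                 .:::.          .==--.   
177 :                 -==+*:  
[... 156 characters left out ...]
=.      .-==.       
180                  .=++++++*+=:::---=-=*+++++*+.     .-=---.      
181                  .=+++++++=........:=+++++++*: .=:.-=---.       
182                  :+++++++*#*#%%%%%###++++++++=---==---.         
183                 .=++++++*%%%%##%###%%#*+++++++---=--.           
184        ...   .---=++++++****#*#*###*##*+++++++=====-.           
185            .-+*+++++++++*#**++++++**##*==+++++++++=-.           
186            :++==+++=+=+=+****++++***#*+=++++++===++:            
187    .       :-::-+++++++++++++++++++++++++++++++-:-=+:           
188           .::..:+++++++++++++++++++++++++++++++-..:==.          
189           :-:..:=--==++++++++++++++++++++++===+-..:==.
```

```bash
python3 -m crank '[[0,0,-0.1,0,5.2],[0,0,-0.3,0,5.2],[0,0,-0.6,0,5.2],[0,0,-0.9,0,5.2],[0,0,-1.0,0,5.2],[0,0,-1.0,0,5.2]]' 80; python3 tip.py b9; python3 wa.py b9 2>/dev/null;python3 asc.py b9 168 222 228 292
```

```text
time: 25.65
tool_pos: [601.6, 149.4, 196.6]
tcp_rot: [180.0, -0.0, 57.5]
ft_force: [-0.2, 0.2, -0.9]
finger_gap: 52.3
grip_force: 7.8
73 178 x min/med/max [ 0.4  7.9 11.9] y -17.6 18.3 zmax 79.0
79 51 x min/med/max [ 8.8  9.2 11.8] y -15.9 16.6 zmax 84.7
115 41 x min/med/max [0.4 1.2 1.4] y -15.0 14.6 zmax 130.0
130 21 x min/med/max [-0.3  0.3  0.8] y -13.1 13.9 zmax 138.9
140 15 x min/med/max [-1.6  0.3  0.6] y -12.3 13.0 zmax 143.5
b9 top row of tips 179 [601.6 149.4 196.6]
annulus z hist (array([ 0,  0,  0,  0,  0,  0,  2,  9, 36, 52, 17,  1,  0,  0,  0,  0,  0,
        0,  0,  0,  0,  0]), array([28, 29, 30, 31, 32, 33, 34, 35, 36, 37, 38, 39, 40, 41, 42, 43, 44,
       45, 46, 47, 48, 49, 50]))
post 0 nan
168 ....:-:                                        .:.          :--:
169  .:--.                                        .-:          .-===
170 .:-:.                                         .:          .-===.
171 --.                                          ::.         .=+--. 
172 :                                           ::.         .-==:   
173                                
[... 2645 characters left out ...]
@@@@@%@@*=
212 @@@@@@%@@@@@@@@@%+=*++++====-..:::::::----=+--%@@@@@@@@@@@@@@@@*
213 @@@@@@@@@@@@@@@@@+=+=++++====-..::::::----=+--%@@@@@@@@@@@@@@@@%
214 @@@@%@@@@@@@@@@@@=:.:--======+-::::::---====--%@@@@@@@@@@@@@@@@@
215 @@@@@@@@@@@@@@@@@+. ..  ..:---==::::::-=+====*@@@@@@@@@@@@@@@@@@
216 @@@@@@@@@@@@@@@@@=. ......  ...........:===--*@@@@@@@@@@@@@@@@@@
217 @@@@@@@@@@@@@@@@@=.    ................:==---+@@@@@@@%%@@@@@@@@@
218 @@@@@@@@@@@@@@@%*:       .........:::.:::---:=%@@@@@@@@@@@@@@@@%
219 @@@@@@@@@@@@@@#=.           ...::::---------:-=+%@@@@@@@@@@@@@@@
220 @@@@@@@@@@@@@@=                 ...:---:--:.    +@@@@@%@@@@@@@@@
221 @@@@@@@@@@@@@#.                     .-. ..     .=@@@@@@@@@@@@@@@
```

Ring and washer stay put with the pliers withdrawn. I raise, back off and check.

```bash
python3 -m crank '[[0,0,-0.5,0,5.2],[0,0,-1.5,0,5.2],[0,0,-2.7,0,5.2],[-0.3,0,-3.8,0,5.2],[-0.9,0,-4.6,0,5.1],[-1.8,0,-4.9,0,5.0],[-2.9,0,-4.9,0,4.8],[-4.2,0,-4.9,0,4.6],[-5.4,0,-4.9,0,4.4],[-6.3,0,-4.9,0,4.2],[-6.8,0,-4.9,0,4.0],[-7.0,0,-4.9,0,3.8],[-7.0,0,-4.9,0,3.6]]' 80; python3 tip.py c1; python3 wa.py c1 2>/dev/null
python3 -c "
from h import *
D=np.load('pics/c1.npz'); cr=D['im'][100:200,190:330]; cv2.imwrite('pics/c1b.png',cv2.resize(cr[:,:,::-1],(800,571),interpolation=3))"
```

```text
time: 27.0
tool_pos: [563.9, 90.2, 245.5]
tcp_rot: [180.0, -0.0, 57.4]
ft_force: [0.1, -0.5, -0.9]
finger_gap: 36.3
grip_force: 9.0
73 157 x min/med/max [ 0.4  9.2 11.9] y -16.8 17.4 zmax 79.0
79 97 x min/med/max [-0.   9.  11.8] y -17.2 17.6 zmax 85.9
86 23 x min/med/max [ 8.5  9.1 11.8] y -15.4 16.9 zmax 88.7
115 30 x min/med/max [0.5 1.1 1.4] y -18.2 17.8 zmax 129.8
130 19 x min/med/max [-0.9  0.4  0.8] y -17.5 19.0 zmax 139.2
140 31 x min/med/max [-1.4  0.1  0.5] y -17.9 18.6 zmax 148.9
c1 top row of tips 178 [563.9  90.2 245.5]
annulus z hist (array([  0,   0,   0,   0,   0,   0,   0,  19, 159, 267, 103,  19,  34,
        62,  24,   3,   0,   0,   0,   0,   0,   0]), array([28, 29, 30, 31, 32, 33, 34, 35, 36, 37, 38, 39, 40, 41, 42, 43, 44,
       45, 46, 47, 48, 49, 50]))
post 253 49.84891994212629
```

View pics/c1b.png

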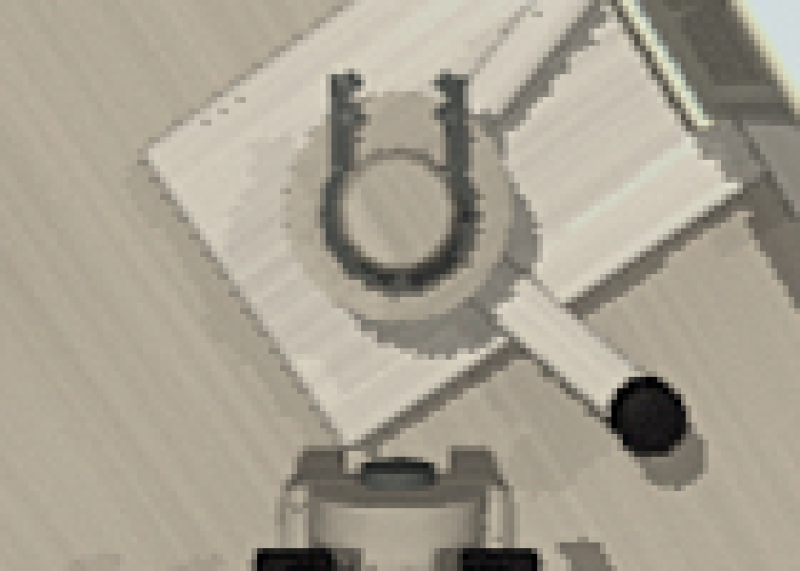

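The ring is closed round the post on the pressed-down washer: ends at (345,95) and (452,95), body centred on the post at (400,215). Now back to the block.

```bash
python3 -m crank '[[-0.33,0.24,0,-0.017,3.5],[-1.0,0.73,0,-0.052,3.4],[-2.34,1.7,0,-0.122,3.3],[-4.0,2.9,0,-0.21,3.2],[-6.0,4.4,0,-0.314,3.1],[-8.4,6.1,0,-0.436,3.0],[-10.7,7.8,0,-0.56,3.0],[-13.0,9.5,0,-0.68,3.0],[-15.4,11.2,0,-0.80,3.0],[-17.7,12.9,0,-0.925,3.0],[-20.1,14.6,0,-1.05,3.0],[-22.4,16.3,0,-1.17,3.0],[-24.7,17.9,0,-1.29,3.0],[-27.1,19.6,0,-1.41,3.0],[-29.1,21.1,0,-1.52,3.0],[-30.8,22.3,0,-1.605,3.0],[-32.1,23.3,0,-1.675,3.0],[-32.9,23.9,0,-1.72,3.0],[-33.4,24.25,0,-1.744,3.0],[-33.4,24.25,0,-1.744,3.0]]' 80
python3 -m crank '[[0,0,0,0,3.0],[0,0,0,0,3.0],[0,0,0,0,3.0]]' 80; python3 tip.py d1; cat > slot.py <<'E'
from h import *
import sys
D=np.load(f"pics/{sys.argv[1]}.npz"); im,d,T=D["im"].astype(int),D["d"],D["T"]
f,cx,cy,c=K("wrist"); vv,uu=np.mgrid[:384,:512]
Q=(np.stack([(uu-cx)/f*d,(vv-cy)/f*d,d,np.ones_like(d)],-1)@np.array(c["tool_from_camera"]).T)[...,:3]
W=Q@T[:3,:3].T+T[:3,3]
b=(abs(W[...,0]-547)<80)&(abs(W[...,1]+305)<80)&(d>0)&(im[...,0]>im[...,2]+25)
m=b&(abs(W[...,2]-65.5)<3.5); q=Q[m]; r=cv2.minAreaRect(q[:,:2].astype(np.float32)); print("top",m.sum(),r,np.median(W[m][:,2]))
k=b&(W[...,2]<58); 
cv2.imwrite(f"pics/{sys.argv[1]}b.png",cv2.resize(im[60:210,160:360].astype(np.uint8)[:,:,::-1],(800,600),interpolation=3))
# profile along tool x at several y
for y0 in (-40,-25,-15,0,15,25,40):
    s=(abs(Q[...,1]-y0)<1.5)&(d>0)&(abs(W[...,1]+305)<80)&(abs(W[...,0]-547)<80)&(vv<176)
    o=np.argsort(-Q[s][:,0]); print(y0," ".join(f"{x:.0f}:{z:.0f}" for x,z in zip(Q[s][o,0],W[s][o,2]) if 5<x<90)[:420])
E
python3 slot.py d1
```

```text
time: 29.05
tool_pos: [588.5, -322.6, 244.9]
tcp_rot: [-180.0, -0.0, 157.4]
ft_force: [-0.6, -0.3, -1.2]
finger_gap: 30.3
grip_force: 9.6
time: 29.35
tool_pos: [588.8, -321.2, 245.6]
tcp_rot: [180.0, 0.0, 157.4]
ft_force: [-0.3, -1.0, -1.1]
finger_gap: 30.2
grip_force: 9.6
73 114 x min/med/max [ 2.1  9.  11.7] y -13.6 16.1 zmax 78.9
79 158 x min/med/max [-0.5  7.6 11.7] y -16.5 18.2 zmax 86.0
86 46 x min/med/max [ 7.9  8.9 11.7] y -15.9 18.5 zmax 91.6
115 18 x min/med/max [0.8 1.1 1.3] y -18.6 20.4 zmax 129.3
130 19 x min/med/max [-0.6  0.8  1.2] y -18.8 21.0 zmax 139.7
140 27 x min/med/max [-0.2  0.2  0.5] y -18.6 20.6 zmax 148.3
d1 top row of tips 178 [ 588.8 -321.2  245.6]
top 4053 ((44.851478576660156, -1.85015869140625), (110.30521392822266, 59.90301513671875), 89.78683471679688) 65.67298351740436
-40 90:1 90:1 88:-0 88:-0 87:-2 87:-0 86:-1 86:0 85:-0 85:-0 83:-1 83:0 83:0 82:-1 82:-0 82:1 81:0 81:1 81:1 79:-2 79:0 79:1 78:-0 78:1 76:3 76:4 74:66 74:66 73:65 73:66 72:66 72:66 70:64 70:67 70:67 69:66 69:67 68:65 68:66 67:65 67:66 66:66 66:64 65:67 65:65 64:67 64:67 62:66 62:65 61
[... 1983 characters left out ...]
:66 73:64 73:65 73:65 72:66 72:66 72:67 70:64 70:65 70:66 69:66 69:66 69:67 68:66 68:66 68:66 67:66 67:66 67:66 66:67 66:67 66:65 65:66 65:66 65:65 64:67 64:66 64:66 63:67 63:67 63:65 61:66 61:66 61:65 60:66 60:66 60:65 59:66 59:66 58:67 58:67 58:65 57:66 57:66 57:66 56:66 56
40 90:-1 90:-0 89:-2 88:0 87:-2 87:-1 86:-1 86:0 85:-1 85:0 83:0 83:1 82:-2 82:-0 81:-1 81:-0 79:-2 79:-1 78:3 78:4 75:65 75:65 75:65 74:65 74:66 74:66 73:65 73:65 73:66 72:65 72:66 72:66 70:66 70:66 70:66 69:65 69:65 69:67 68:65 68:66 68:66 67:66 67:66 67:67 66:66 66:65 66:65 65:66 65:66 65:64 64:66 64:65 64:64 63:67 63:66 63:66 61:68 61:66 61:66 60:66 60:66 60:66 59:65 59:64 58:66 58:66 57:66 57:66 56:65 56:65 55:66 5
```

```bash
python3 -m crank '[[0.1,0,0,0,3.0],[0.4,-0.1,0,0,3.0],[0.9,-0.15,0,0,3.0],[1.6,-0.2,0,0,3.0],[2.4,-0.29,0,0,3.0],[3.2,-0.29,0,0,3.0],[3.9,-0.29,0,0,3.0],[4.4,-0.29,0,0,3.0],[4.65,-0.29,0,0,3.0],[4.69,-0.29,0,0,3.0],[4.69,-0.29,0.3,0,3.0],[4.69,-0.29,0.6,0,3.0],[4.69,-0.29,0.9,0,3.0],[4.69,-0.29,1.2,0,3.0],[4.69,-0.29,1.5,0,3.0],[4.69,-0.29,1.5,0,3.0]]' 80; python3 tip.py d2; python3 - <<'E'
from h import *
T=np.load("pics/d2.npz")["T"];T0=np.load("pics/d1.npz")["T"]; print("slot in tool",np.linalg.inv(T)@T0@np.array([44.85,-1.85,180,1]))
E
```

```text
time: 31.0
tool_pos: [544.0, -306.1, 229.6]
tcp_rot: [180.0, -0.1, 157.4]
ft_force: [-0.1, 0.2, -1.5]
finger_gap: 30.4
grip_force: 9.6
73 109 x min/med/max [ 1.   8.9 11.6] y -14.4 16.2 zmax 79.0
79 157 x min/med/max [-0.6  7.7 11.5] y -16.4 18.1 zmax 86.0
86 31 x min/med/max [ 6.6  8.7 11.5] y -16.7 18.7 zmax 91.7
115 32 x min/med/max [0.2 0.9 1.2] y -18.7 19.3 zmax 129.9
130 18 x min/med/max [-0.4  0.1  0.9] y -19.1 21.0 zmax 137.8
140 28 x min/med/max [-0.3 -0.   0.3] y -18.7 20.6 zmax 148.7
d2 top row of tips 178 [ 544.  -306.1  229.6]
slot in tool [ -2.53678374   1.4487641  164.03464775   1.        ]
```

```bash
python3 -m crank '[[0,0,0.5,0,3.0],[0,0,1,0,3.0],[0,0,1.5,0,3.0],[0,0,2,0,3.0],[0,0,2.5,0,3.0],[0,0,2.5,0,3.0]]' 80; python3 -m crank '[[0,0,0.5,0,3.0],[0,0,1,0,3.0],[0,0,1.5,0,3.0],[0,0,2,0,3.0],[0,0,2.5,0,3.0],[0,0,3,0,3.0],[0,0,3.5,0,3.0],[0,0,3.8,0,3.0],[0,0,3.8,0,3.0]]' 80
```

```text
time: 31.65
tool_pos: [543.7, -306.0, 204.2]
tcp_rot: [180.0, -0.1, 157.4]
ft_force: [0.5, 0.5, -1.0]
finger_gap: 30.1
grip_force: 9.6
time: 32.55
tool_pos: [543.9, -306.1, 166.7]
tcp_rot: [180.0, -0.1, 157.4]
ft_force: [0.9, 0.6, -1.3]
finger_gap: 30.1
grip_force: 9.6
```

```bash
python3 -m crank '[[0,0,0.1,0,3.3],[0,0,0.2,0,3.6],[0,0,0.3,0,3.9],[0,0,0.4,0,4.2],[0,0,0.5,0,4.5],[0,0,0.6,0,4.8],[0,0,0.7,0,5.0],[0,0,0.8,0,5.0],[0,0,0.9,0,5.0],[0,0,0.9,0,5.0]]' 80;python3 -m crank '[[0,0,0.1,0,5.0],[0,0,0.2,0,5.0],[0,0,0.3,0,5.0],[0,0,0.4,0,5.0],[0,0,0.4,0,5.0]]' 80
```

```text
time: 33.55
tool_pos: [544.1, -306.2, 158.3]
tcp_rot: [180.0, -0.0, 157.4]
ft_force: [0.3, -0.5, -1.1]
finger_gap: 50.3
grip_force: 7.9
time: 34.05
tool_pos: [544.4, -306.4, 154.8]
tcp_rot: [-180.0, 0.0, 157.4]
ft_force: [-0.3, 0.6, -0.0]
finger_gap: 50.2
grip_force: 8.1
```

Contact is just beginning; a few mm more until it bears clearly, then release.

```bash
python3 -m crank '[[0,0,0.1,0,5.0],[0,0,0.15,0,5.0],[0,0,0.2,0,5.0],[0,0,0.2,0,5.0]]' 80;python3 -m crank '[[0,0,0,0,5.2],[0,0,0,0,5.4],[0,0,0,0,5.6],[0,0,0,0,6.0],[0,0,0,0,7.0],[0,0,0,0,8.4],[0,0,0,0,8.5],[0,0,0,0,8.5]]' 80; python3 - <<'E'
from h import *
s=sense(); print(s["ft_force"])
E
```

```text
time: 34.45
tool_pos: [545.5, -307.0, 154.5]
tcp_rot: [-180.0, 0.2, 157.4]
ft_force: [0.6, 0.5, 6.9]
finger_gap: 50.2
grip_force: 9.0
time: 35.25
tool_pos: [544.2, -306.3, 152.4]
tcp_rot: [180.0, -0.0, 157.4]
ft_force: [0.3, 0.5, 0.3]
finger_gap: 84.8
grip_force: 0.0
[0.32775899 0.5234169  0.25751528]
```

```bash
python3 -m crank '[[0,0,-1,0,8.5],[0,0,-3,0,8.5],[0,0,-5.5,0,8.5],[0,0,-8,0,8.5],[0,0,-9.5,0,8.5],[3.5,0,-9.5,0,8.5],[7,0,-9.5,0,8.5],[7,0,-9.5,0,8.5],[7,0,-9.5,0,8.5],[7,0,-9.5,0,8.5]]'; python3 - <<'E'
from h import *
im,d,T=snap("wrist","e1")
f,cx,cy,c=K("wrist"); vv,uu=np.mgrid[:384,:512]
W=(np.stack([(uu-cx)/f*d,(vv-cy)/f*d,d,np.ones_like(d)],-1)@np.linalg.inv(w2c("wrist",T)).T)[...,:3]
b=(abs(W[...,0]-547)<45)&(abs(W[...,1]+305)<45)&(d>0)
for lo,hi in((150,160),(160,168),(168,175),(175,182)):
    q=W[b&(W[...,2]>lo)&(W[...,2]<hi)]; print(lo,len(q),(q.min(0)+q.max(0)).round(1)/2 if len(q) else '')
q=W[b]; print("top z",np.percentile(q[:,2],99.8))
a=cv2.resize(snap("top","e2")[0][170:240,190:370],(540,210),interpolation=3)
cv2.imwrite("pics/e1b.png",np.vstack([cv2.copyMakeBorder(im[:,:,::-1],0,0,0,28,0),a[:,:,::-1]]))
E
```

```text
time: 36.25
tool_pos: [480.3, -279.8, 248.1]
tcp_rot: [-180.0, 0.1, 157.4]
ft_force: [0.9, -0.0, -0.9]
finger_gap: 85.1
grip_force: 0.0
150 125 [ 544.4 -303.2  155.1]
160 110 [ 543.05 -303.    164.  ]
168 109 [ 543.  -303.5  171.5]
175 235 [ 545.15 -305.85  177.7 ]
top z 179.57868713627812
```

View pics/e1b.png

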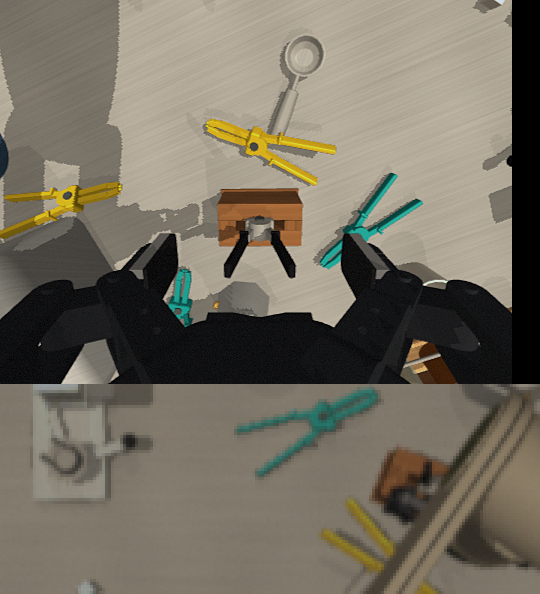

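The wrist view shows the pliers upright in the block, handles at (237,255) and (288,255). The top view shows the ring on the post at about (62,462). One free numeric comparison with the initial seating before I hand in.

```bash
python3 - <<'E'
from h import *
f,cx,cy,c=K("wrist"); vv,uu=np.mgrid[:384,:512]
for t in("w3","e1"):
    D=np.load(f"pics/{t}.npz"); im,d,T=D["im"],D["d"],D["T"]
    W=(np.stack([(uu-cx)/f*d,(vv-cy)/f*d,d,np.ones_like(d)],-1)@np.linalg.inv(w2c("wrist",T)).T)[...,:3]
    b=(abs(W[...,0]-547)<45)&(abs(W[...,1]+305)<45)&(d>0)
    q=W[b&(W[...,2]>140)]; A=q[q[:,2]>174]; B=q[q[:,2]<165]
    print(t,"top",np.percentile(q[:,2],[50,90,97,99.5]).round(1),A.mean(0).round(1),B.mean(0).round(1))
    m=b&(W[...,2]>78)&(W[...,2]<100)&(im.min(-1)>60); print("joint",m.sum(),np.percentile(W[m][:,2],[50,90]).round(1),W[m].mean(0).round(1))
    m=b&(abs(W[...,2]-66)<3); print("block",np.median(W[m][:,2]).round(2))
E
```

```text
w3 top [167.6 178.7 179.3 179.7] [ 546.6 -304.1  177.8] [ 544.7 -301.8  152.9]
joint 478 [91.4 94. ] [ 544.5 -303.    89.4]
block 65.53
e1 top [167.7 178.8 179.4 179.9] [ 543.8 -306.1  177.9] [ 541.8 -304.6  152.8]
joint 452 [91.5 93.9] [ 542.1 -304.5   89.5]
block 65.56
```

```bash
python3 -c "
from bench import hand_in; print(hand_in())"
```

```text
the job is handed in; nothing more can be done
None
```

The retaining ring is closed in the post's groove and holds the washer down about 5.5 mm by itself; the pliers stand upright in their block, and the job was handed in at about 36 s.

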